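# Draw the queen cages from the warm block and stand them on the bank bar

### The job

Take the lid off the warm block and, with the pull hook from its rest, hook every queen cage there is by its red wire loop, draw it up out of its deep well (no fingers on a cage down there) and stand it upright on the narrow raised bar of the bee frame, squarely on the bar's middle line. When all cages stand on the bar, hang the hook back in its rest and lay the lid squarely back on the block over the wells; leave the jar, brush and hive tool where they are.

Things in the scene. Friction and masses are not known exactly. Their poses are not given: they have to be found in the camera images.
- block: the warm block, fixed: 150 (its x) x 170 (its y) x 130 mm high, aluminium top, pine sides, four round wells bored from the top, 2 x 2, each 52 mm across and 120 deep (floor 10 mm above the bench); some may be empty. Origin: centre of its underside; yaw within 0.3 rad. A thermostat box sticks out 16 mm on its -x side
- lid: loose lid, plywood slab 158 (x) x 178 (y) x 18 mm, about 0.3 kg, at the start on the block over the wells. Dark wooden bar handle on its middle along y: 18 mm thick (x), 80 long (y), from z 18 to 54, with a 30 mm wide cap from z 54 to 62. Origin: centre of its underside; it lies right with its origin on the centre of the block's top, x along the block's x
- well1 (a point): centre of the mouth of one well, level with the block's top (block frame x -35, y 40, z 130 mm)
- well2 (a point): centre of the mouth of one well, level with the block's top (block frame x 35, y 40, z 130 mm)
- well3 (a point): centre of the mouth of one well, level with the block's top (block frame x -35, y -40, z 130 mm)
- well4 (a point): centre of the mouth of one well, level with the block's top (block frame x 35, y -40, z 130 mm)
- cage1: queen cage (2 to 4 are there, else no pose), in any well: upright amber cylinder, 40 mm across, 50 high, 60 g, origin under its centre. On it a rigid red 3 mm wire loop in its own y-z plane: legs at y +-13 mm up to z 60, then straight to a point, wire centre at z 80 (opening from z 50 to 78). It stands on the well's floor, loop along the block's y within 0.6 rad, top 38 mm below the block's top
- cage2: queen cage (2 to 4 are there, else no pose), in any well: upright amber cylinder, 40 mm across, 50 high, 60 g, origin under its centre. On it a rigid red 3 mm wire loop in its own y-z plane: legs at y +-13 mm up to z 60, then straight to a point, wire centre at z 80 (opening from z 50 to 78). It stands on the well's floor, loop along the block's y within 0.6 rad, top 38 mm below the block's top
- cage3: queen cage (2 to 4 are there, else no pose), in any well: upright amber cylinder, 40 mm across, 50 high, 60 g, origin under its centre. On it a rigid red 3 mm wire loop in its own y-z plane: legs at y +-13 mm up to z 60, then straight to a point, wire centre at z 80 (opening from z 50 to 78). It stands on the well's floor, loop along the block's y within 0.6 rad, top 38 mm below the block's top
- cage4: queen cage (2 to 4 are there, else no pose), in any well: upright amber cylinder, 40 mm across, 50 high, 60 g, origin under its centre. On it a rigid red 3 mm wire loop in its own y-z plane: legs at y +-13 mm up to z 60, then straight to a point, wire centre at z 80 (opening from z 50 to 78). It stands on the well's floor, loop along the block's y within 0.6 rad, top 38 mm below the block's top
- hook: loose pull hook, 90 g, hanging upright. Origin: shank axis at the underside of its brass collar (26 mm across, 4 thick); z up. Blue handle 22 (x) x 16 (y) mm from z 4 to 60, then a 30 mm square cap to z 68. Steel shank 4.4 mm thick straight down to z -75, there 11 mm along its +x, then 7 mm up to a blunt tip (centre lines; tip's top at z -66); gap between shank and tip 6.6 mm
- rest: fixed rest of the hook: dark wooden foot 110 x 90 x 12 mm and post, with two level steel prongs running from the post towards its own -x, the slot between them 16 mm wide and open above, below and at the -x end; the post's face is 27 mm behind the slot point. Origin: under the slot point, at the bench; yaw within 0.35 rad
- slot (a point): the place on the prongs where the hook hangs: middle of the slot, level with the prongs' upper face, 105 mm above the bench. The hung hook has its origin here, shank down through the slot, collar resting on both prongs
- frame: fixed wooden bee frame 360 (its x) x 200 (its y) x 28 mm lying flat on the bench with dark comb in it; along its middle, on two small blocks, the raised cage bar runs along its x: 330 mm long, 30 mm wide. Origin: centre of the underside; yaw within 0.3 rad
- bar_top (a point): centre of the upper face of the cage bar, 62 mm above the bench; x along the bar, y across it
- jar: bystander: honey jar 72 mm across, 100 mm high
- brush: bystander: bee brush 200 mm long, lying on the bench
- hivetool: bystander: flat red hive tool 230 mm long, lying on the bench

How it is judged (in metres and radians):
On the way, in this order (a step that is already met when the one before it is completed fails the run):
1. the lid is off the block (horizontal distance between lid and block above 0.12 m), for 0.2 s.
2. every cage there is stands upright on the bar (z of cage1 in the frame of bar_top between -0.005 and 0.006 m and y of cage1 in the frame of bar_top between -0.013 and 0.013 m and x of cage1 in the frame of bar_top between -0.165 and 0.165 m and angle between each of cage1, cage2, cage3, cage4's own z axis and vertical below 0.12 rad and linear speed of each of cage1, cage2, cage3, cage4 below 0.02 m/s and z of cage2 in the frame of bar_top between -0.005 and 0.006 m and y of cage2 in the frame of bar_top between -0.013 and 0.013 m and x of cage2 in the frame of bar_top between -0.165 and 0.165 m and z of cage3 in the frame of bar_top between -0.005 and 0.006 m and y of cage3 in the frame of bar_top between -0.013 and 0.013 m and x of cage3 in the frame of bar_top between -0.165 and 0.165 m and z of cage4 in the frame of bar_top between -0.005 and 0.006 m and y of cage4 in the frame of bar_top between -0.013 and 0.013 m and x of cage4 in the frame of bar_top between -0.165 and 0.165 m), for 0.2 s.
At the end, for the whole second after the job is handed in: all cages stand upright (0.12 rad) on the bar, at rest, within 13 mm of its middle line; the hook hangs upright in its rest within 12 mm of the slot point, collar on the prongs; the lid lies flat on the block, centred within 13 mm and square within 0.12 rad (either way round) (all of step 2 and horizontal distance between hook and slot below 0.012 m and z of hook in the frame of slot between -0.005 and 0.006 m and angle between hook's own z axis and vertical below 0.12 rad and linear speed of each of hook, lid below 0.02 m/s and horizontal distance between lid and block below 0.013 m and z of lid in the frame of block between 0.125 and 0.136 m and angle between the x axis of lid and the x axis of block, either way round below 0.12 rad and angle between lid's own z axis and vertical below 0.05 rad); the robot touches nothing.
It fails at once if a finger touches a cage while it is down in the block ((contact force between the fingers and cage1 above 0.5 N and z of cage1 in the frame of block below 0.12 m and x of cage1 in the frame of block between -0.08 and 0.08 m and y of cage1 in the frame of block between -0.09 and 0.09 m) or (contact force between the fingers and cage2 above 0.5 N and z of cage2 in the frame of block below 0.12 m and x of cage2 in the frame of block between -0.08 and 0.08 m and y of cage2 in the frame of block between -0.09 and 0.09 m) or (contact force between the fingers and cage3 above 0.5 N and z of cage3 in the frame of block below 0.12 m and x of cage3 in the frame of block between -0.08 and 0.08 m and y of cage3 in the frame of block between -0.09 and 0.09 m) or (contact force between the fingers and cage4 above 0.5 N and z of cage4 in the frame of block below 0.12 m and x of cage4 in the frame of block between -0.08 and 0.08 m and y of cage4 in the frame of block between -0.09 and 0.09 m)).
It fails at once if the jar, brush or hive tool is moved by more than 30 mm (distance of any of jar, brush, hivetool from where it was at the start of the episode above 0.03 m).
Of cage1, cage2, cage3, cage4 only 2 to 4 are there at a start; the rules pass over those that are not, and their reading is None.
At some moment in a run one of lid may be knocked a few centimetres aside while the robot is not near it.
Once in a run the grip may slacken for a moment while it holds something.
It also fails if it takes over 210 s, if anything falls off the work surface, if the arm or the gripper's body presses on something with over 40 N, if the wrist force passes 120 N, or if a joint passes its speed limit or range.

### The arm

A 7-joint arm with a two-finger parallel gripper is mounted at the origin on the work surface. World frame = base frame: x ahead of the robot, y to its left, z up, the work surface at z = 0. Lengths are in m, angles in degrees, forces in N, time in s.
With the tool pointing down it reaches from about 0.425 to 0.875 m from the base axis. Payload 4.7 kg.
Tool frame: the origin (TCP) lies at the very end of the fingers, on their centre line; the grasp point (between the pads) lies 19 mm behind it; z points along the fingers, y is the line along which they close (so a half turn about z gives the same grasp; the last joint's range is limited). The gripper opens to 87 mm and grips with 3 to 60 N. Pads are 19 mm wide; open, the fingers measure 117 mm over their backs; the gripper's body (75 mm by 190 mm) begins 51 mm behind the grasp point.
Start: joints at [75.12, 18.392, -4.016, 83.108, 1.295, 78.541, -3.26], TCP at [0.176, -0.626, 0.223] pointing down, gripper open.
Joint ranges: [-163.93, 163.93], [-17.29, 119.83], [-79.2, 71.16], [3.27, 140.29], [-89.18, 269.18], [5.43, 117.66], [-154.24, 154.24]. Speed limits (degrees/s): [147.25, 147.25, 180, 180, 180, 180, 180].

### API

Orientations are given as [roll, pitch, yaw] about the fixed x, y, z axes, in that order (R = Rz(yaw) Ry(pitch) Rx(roll)).
In Python, from cell import telemetry, cams, env gives the robot as it stands.
- The arm moves only by the tool arm_command, never from a script. Its argument "series" is text: rows parted by semicolons, each of 5 numbers parted by spaces: the shift along the tool's x, y, z in mm, then the turn about the tool's z in rad, then the closure in counts, from 0 (fully open) to 255 (shut). A call has 1 to 20 rows; each row shifts and turns the commanded pose from where the row before left it, along the tool's axes as they then stand; what a row does not reach is not made up. A row lasts 1/12 s, in which the tool goes at most 41.7 mm and 7.16 degrees, less where a joint would pass 70% of its speed; a pose out of reach is approached as far as the arm can. A call is refused whole if a number of a shift passes 41.7 or a number of a turn 0.125, either way. A call with a gripper value outside its range is refused whole. The fingers move at their own pace and stop on an object; "squeeze" is the grip in N (left out, the last holds). Time passes only in rows, so rows that do not move let the fingers close. It gives the time, the measured TCP pose, the force, the opening and the grip force at its end, in the units of the state.
- telemetry.get_obs(): the state, without advancing time (a new reading comes with each control period).
- cams.read_camera(name): name is "side" or "top" or "wrist"; returns the picture (384x512x3 uint8, blue, green, red); there is no depth.
- cams.calibration(name): a dict with "K" (3x3 intrinsics, pixels), "origin" and "rotation" of the camera in the world; the wrist camera has in their place "hand_eye" (4x4, takes a point from camera to tool coordinates, whose origin is the TCP and whose axes are the flange's). Camera axes: x right, y down, z forward; pixel columns grow to the right and rows downward; lengths in m; the calibration is good to about 2 mm. A picture is of the moment at which its call begins: read the wrist's pose just before it. calibration takes no time and is no camera call.
- env.sign_off(): hands the job in; it is judged then, once.
The state is a dict: "time_s": time; "qpos": joint angles; "joint_velocities": joint speeds; "effort": joint torques, N m; "tool_pos": TCP position; "tool_rot": TCP orientation; "force": force on the tool from outside, world axes, zero at the start; "wrist_torque": the same for the moment, N m; "grip_width": finger opening in m; "grasp_force": force on a finger pad.
Only numpy, scipy, OpenCV 4.12 (cv2) and the standard library are available. Lean on these libraries where they do the work, as an engineer would, in place of code of your own. Each camera call takes 0.05 s, during which the arm holds its last target. There are 200 camera calls.

## Working session

There is one attempt and no reset: what is moved stays moved. The work goes in short steps, Python scripts to look and compute and a tool call to move; the robot and the scene stay as the last step left them, time stands still between calls to the robot, and variables do not carry over. Pictures are saved under pics/ and viewed, at most 14 in all, crops included, and the job is handed in when it is done.

Besides the shell and the picture viewer there is one more tool, called after "Request:" by a JSON object that holds its "fn" and its "kwargs". arm_command: Moves the arm, as the interface text tells. Its arguments: {"type":"object","properties":{"series":{"type":"string"},"squeeze":{"type":"number"}},"required":["series"]}

```bash
ls; mkdir -p pics
python3 - <<'E'
from cell import telemetry, cams, env
import cv2,numpy as np
np.set_printoptions(precision=4,suppress=True)
o=telemetry.get_obs()
print(o)
ims=[cams.read_camera(n) for n in("side","top","wrist")]
for n,i in zip("stw",ims): cv2.imwrite(f"pics/{n}0.png",i)
cv2.imwrite("pics/a0.png",np.hstack([cv2.resize(ims[1],(800,600))]))
cv2.imwrite("pics/b0.png",cv2.resize(ims[0],(800,600)))
for n in("side","top","wrist"): print(n,cams.calibration(n))
E
```

```text
pics
{'time_s': 0.0, 'qpos': array([75.1226, 18.4398, -4.0179, 83.1745,  1.2958, 78.5408, -3.2596]), 'joint_velocities': array([-0.0051, -0.0649,  0.0012, -0.0968, -0.0148,  0.1178, -0.0131]), 'effort': array([  0.0012, -49.1285,  -0.4036, -31.2524,  -0.0642,   0.0436,
         0.0002]), 'tool_pos': array([ 0.1756, -0.6253,  0.2215]), 'tool_rot': array([-179.8901,    0.0058,   15.6899]), 'force': array([ 0.1495, -0.0263,  0.3407]), 'wrist_torque': array([-0.0371, -0.043 ,  0.031 ]), 'grasp_force': 0.0, 'grip_width': 0.08701527711491415}
side {'K': array([[356.9698,   0.    , 254.7002],
       [  0.    , 356.9698, 197.9645],
       [  0.    ,   0.    ,   1.    ]]), 'origin': array([0.1348, 0.6464, 0.8612]), 'rotation': array([-134.7237,   -0.5634, -149.6593])}
top {'K': array([[440.5781,   0.    , 260.0406],
       [  0.    , 440.5781, 194.2619],
       [  0.    ,   0.    ,   1.    ]]), 'origin': array([ 0.3967, -0.0341,  1.749 ]), 'rotation': array([-176.471 ,    0.9354,  -89.4088])}
wrist {'K': array([[270.1783,   0.    , 254.0278],
       [  0.    , 270.1783, 193.0105],
       [  0.    ,   0.    ,   1.    ]]), 'hand_eye': array([[-0.0005, -0.9525, -0.3044,  0.0848],
       [ 1.    , -0.0009,  0.0011, -0.0002],
       [-0.0013, -0.3044,  0.9525, -0.1617],
       [ 0.    ,  0.    ,  0.    ,  1.    ]])}
```

View pics/a0.png

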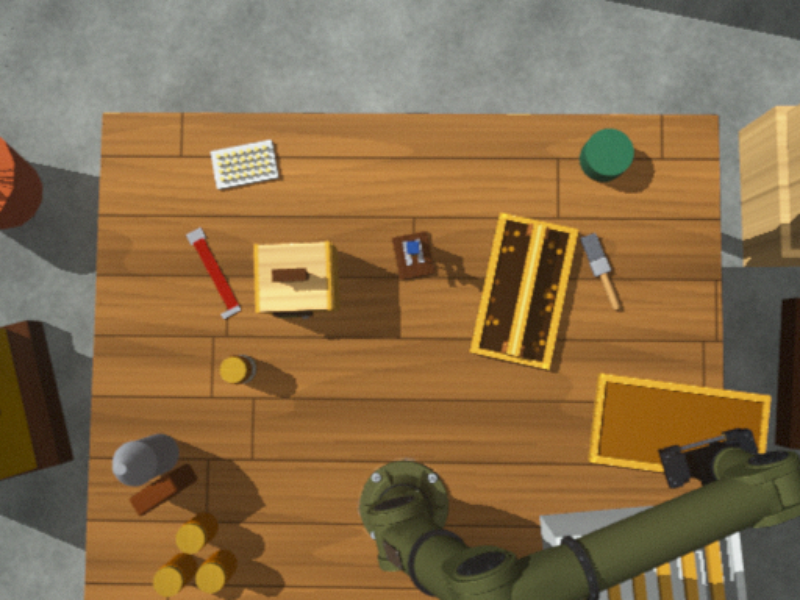

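View pics/b0.png

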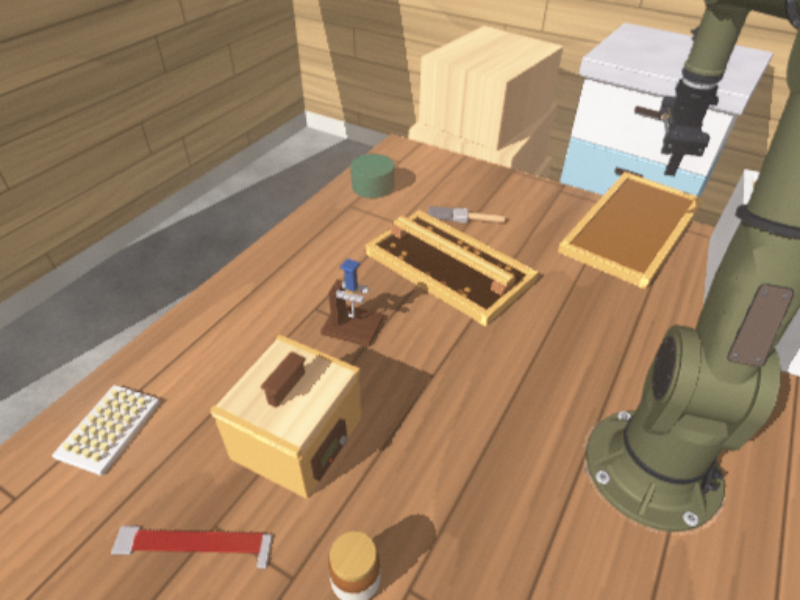

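```bash
cat > h.py <<'E'
from cell import telemetry, cams, env
import cv2,numpy as np
from scipy.spatial.transform import Rotation as R
np.set_printoptions(precision=4,suppress=True)
def tool():
    o=telemetry.get_obs(); return np.array(o['tool_pos']),R.from_euler('xyz',o['tool_rot'],degrees=True).as_matrix()
def cam(name,pose=None):
    c=cams.calibration(name); K=np.array(c['K'])
    if name!='wrist': return K,np.array(c['origin']),R.from_euler('xyz',c['rotation'],degrees=True).as_matrix()
    p,r=pose; H=np.array(c['hand_eye']); return K,p+r@H[:3,3],r@H[:3,:3]
def ray(C,px):
    K,o,r=C; px=np.atleast_2d(np.asarray(px,float)); d=np.c_[px,np.ones(len(px))]@np.linalg.inv(K).T@r.T
    return o,d/np.linalg.norm(d,axis=1)[:,None]
def onz(C,px,z):
    o,d=ray(C,px); return o+d*((z-o[2])/d[:,2])[:,None]
def tri(*obs):
    A=np.zeros((3,3));b=np.zeros(3);L=[]
    for C,p in obs:
        o,d=ray(C,p); M=np.eye(3)-np.outer(d[0],d[0]); A+=M;b+=M@o;L.append((o,M))
    x=np.linalg.solve(A,b); return x,[float(np.linalg.norm(M@(x-o))) for o,M in L]
def proj(C,P):
    K,o,r=C; q=(np.atleast_2d(P)-o)@r@K.T; return q[:,:2]/q[:,2:]
def shoot(name,fn=None):
    p=tool(); im=cams.read_camera(name)
    if fn: cv2.imwrite('pics/'+fn,im)
    return im,cam(name,p if name=='wrist' else None)
def blobs(im,lo,hi,roi=None,amin=15):
    m=cv2.inRange(cv2.cvtColor(im,cv2.COLOR_BGR2HSV),lo,hi)
    if roi is not None:
        k=np.zeros_like(m);x0,y0,x1,y1=roi;k[y0:y1,x0:x1]=1;m*=k
    cs,_=cv2.findContours(m,cv2.RETR_EXTERNAL,cv2.CHAIN_APPROX_NONE)
    return sorted([c for c in cs if cv2.contourArea(c)>=amin],key=cv2.contourArea,reverse=True)
def cen(c):
    M=cv2.moments(c); return np.array([M['m10'],M['m01']])/M['m00']
def mar(c,C,z):
    """min-area rectangle of the contour cast on plane z: centre, sizes, yaw of long side (deg)"""
    w=onz(C,c.reshape(-1,2),z)[:,:2].astype(np.float32)
    (cx,cy),(a,b),t=cv2.minAreaRect((w*1000).astype(np.float32))
    if a<b: a,b,t=b,a,t+90
    return np.array([cx,cy,a,b,(t+90)%180-90])
E
python3 - <<'E'
from h import *
t=cv2.imread('pics/t0.png');s=cv2.imread('pics/s0.png');CT=cam('top');CS=cam('side')
def show(n,l,C,z):
    for c in l[:4]: print(n,cen(c),cv2.boundingRect(c),cv2.contourArea(c),mar(c,C,z))
show('lid',blobs(t,(10,60,150),(35,255,255),(155,150,217,205)),CT,.148)
show('handle',blobs(t,(0,40,0),(25,255,110),(168,160,206,192)),CT,.21)
show('blueT',blobs(t,(100,120,40),(130,255,255),(240,140,290,185)),CT,.173)
show('blueS',blobs(s,(100,120,40),(130,255,255),(200,150,250,200)),CS,.173)
show('restT',blobs(t,(0,40,0),(25,255,90),(240,140,290,185)),CT,.012)
show('frame',blobs(t,(15,120,150),(32,255,255),(295,130,375,240)),CT,.028)
im=np.hstack([cv2.resize(t[130:240,150:390],None,fx=3.3,fy=3.3,interpolation=2)]);cv2.imwrite('pics/c1.png',im)
cv2.imwrite('pics/c2.png',cv2.resize(s[120:320,130:350],None,fx=3,fy=3,interpolation=2))
E
```

```text
lid [183.496  175.0958] (155, 150, 62, 55) 2676.0 [556.437  267.6629 224.9804 198.737  -89.4457]
handle [185.9642 176.0215] (175, 172, 23, 9) 139.5 [552.7464 253.3444  78.2274  27.5287 -85.6883]
blueT [263.8889 158.1496] (260, 155, 8, 8) 39.0 [622.8395 -18.5341  25.4042  25.2189   0.5355]
blueS [223.0265 169.8783] (219, 167, 10, 7) 31.5 [620.7765 -10.3676  29.4156  21.8835 -78.0059]
blueS [223.2889 179.8593] (222, 175, 4, 10) 22.5 [595.7162  23.8964  39.4812   8.6513 -55.9376]
restT [277.3333 166.4676] (258, 152, 32, 28) 211.0 [619.3529 -58.5057 122.5707 105.7644  88.5822]
restT [245.8882 176.3733] (240, 171, 16, 12) 83.5 [568.6011  52.4022  64.1414  39.9174  66.4684]
frame [330.0617 182.7812] (295, 130, 80, 110) 6598.0 [ 544.7861 -296.3262  428.4367  309.8537    0.3117]
frame [369.9582 200.6172] (363, 180, 12, 37) 263.0 [ 492.2691 -427.7785  140.7546   42.6064   -0.3172]
frame [366.0236 133.9711] (358, 130, 17, 9) 127.0 [ 743.8425 -419.1599   63.0294   31.7919  -89.6047]
frame [367.5903 220.7569] (361, 219, 14, 6) 24.0 [ 400.4873 -423.4336   50.4695   19.3833  -89.4139]
```

View pics/c1.png

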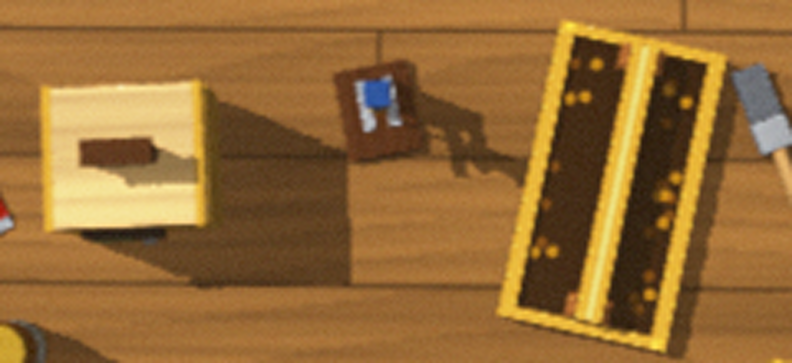

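Request:
{"fn": "arm_command", "kwargs": {"series": "20 0 -35 -0.03 0;40 0 -40 -0.062 0;41 0 -30 -0.063 0;41 0 0 -0.063 0;41 0 0 -0.063 0;41 0 0 -0.063 0;41 0 0 -0.063 0;41 0 0 -0.063 0;41 0 0 -0.063 0;41 0 0 -0.063 0;41 0 0 -0.063 0;41 0 0 -0.063 0;41 0 0 -0.063 0;41 0 0 -0.063 0;41 0 0 -0.063 0;41 0 0 -0.063 0;41 0 0 -0.063 0;41 0 0 -0.063 0"}}

```text
time_s: 1.65
tool_pos: [0.6371, -0.145, 0.311]
tool_rot: [-180.0, -0.0, 78.9]
force: [0.1, -0.3, -0.5]
grip_width: 0.0869
grasp_force: 0.0
```

Request:
{"fn": "arm_command", "kwargs": {"series": "41 0 0 -0.063 0;41 0 0 -0.063 0;41 0 0 -0.06 0;41 0 0 0 0;41 0 0 0 0;41 0 0 0 0;30 0 0 0 0;15 0 0 0 0;0 0 0 0 0;0 0 0 0 0"}}

```text
time_s: 2.48
tool_pos: [0.6549, 0.1427, 0.3112]
tool_rot: [-180.0, 0.1, 89.4]
force: [0.1, -1.6, 1.1]
grip_width: 0.087
grasp_force: 0.0
```

Request:
{"fn": "arm_command", "kwargs": {"series": "35 -33 0 0 0;37 -34 0 0 0;25 -25 0 0 0;10 -8 0 0 0;0 0 0 0 0;0 0 0 0 0"}}

```text
time_s: 2.98
tool_pos: [0.5672, 0.2375, 0.3119]
tool_rot: [179.9, 0.1, 89.2]
force: [1.4, -0.9, -0.1]
grip_width: 0.0871
grasp_force: 0.0
```

Run:
```python
from h import *
im,C=shoot('wrist','w1.png');print(tool()[0], proj(C,[[.5527,.2533,.192],[.5527,.2533,.148]]))
for n,lo,hi,z in(('handle',(0,40,0),(25,255,100),.192),('lid',(10,40,130),(35,255,255),.148)):
    for c in blobs(im,lo,hi,amin=300)[:4]: print(n,cen(c),cv2.boundingRect(c),cv2.contourArea(c),mar(c,C,z))
```

```text
[0.568  0.2365 0.3115] [[239.5008 173.8027]
 [241.2447 165.1694]]
handle [93.3859 89.7235] (0, 19, 127, 224) 3867.0 [413.986  288.4421 203.0565 122.7228 -72.9288]
handle [233.6853 245.8159] (184, 223, 136, 44) 3380.0 [564.1763 167.6196 161.8275  56.253   -0.8981]
handle [243.1689 161.0485] (227, 124, 32, 76) 1896.0 [556.9939 265.1984  80.0961  28.7062 -87.363 ]
handle [190.5014 130.07  ] (151, 0, 114, 233) 1257.5 [524.5337 298.8055 229.8333 100.8549  87.8047]
lid [261.3383 124.2145] (157, 0, 199, 266) 35921.0 [571.4827 268.0847 314.4661 208.146  -89.9444]
lid [118.7591 124.3181] (30, 0, 145, 266) 17084.0 [399.4714 271.8755 313.7191 126.3194  89.9324]
lid [384.0477 138.9003] (340, 0, 102, 266) 16724.5 [731.2568 266.9803 314.6341 102.6852  89.9586]
lid [471.1126 136.041 ] (417, 0, 95, 243) 12255.0 [825.4368 283.4588 278.4963  78.3975  89.964 ]
```

View pics/w1.png

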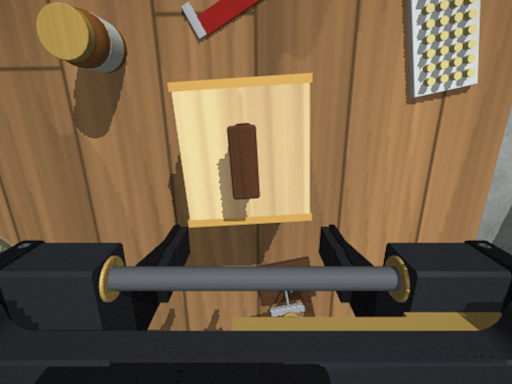

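Run:
```python
from h import *
im,C=shoot('wrist');t,CT=shoot('top','t1.png')
c=blobs(im,(0,40,0),(25,255,100),(200,100,290,210),300)[0]; print(tool(),cen(c),mar(c,C,.192))
w=cen(c)
for z in(.18,.192,.205): print(z,onz(C,w,z))
l=blobs(im,(10,40,140),(35,255,255),(160,60,325,228),3000)[0]
q=cv2.approxPolyDP(cv2.convexHull(l),12,True).reshape(-1,2); print(q,onz(C,q,.148))
for c in blobs(t,(0,40,0),(25,255,110),(168,160,206,192)): print(cen(c),cv2.boundingRect(c),tri((C,w),(CT,cen(c))),onz(CT,cen(c),.192))
```

```text
(array([0.5681, 0.2366, 0.3111]), array([[ 0.0161,  0.9999, -0.    ],
       [ 0.9999, -0.0161, -0.0013],
       [-0.0013,  0.    , -1.    ]])) [242.3419 160.0563] [556.9515 265.3127  79.8579  28.7045 -87.4295]
0.18 [[0.5564 0.2648 0.18  ]]
0.192 [[0.5569 0.2672 0.192 ]]
0.205 [[0.5575 0.2697 0.205 ]]
[[324  60]
 [324 225]
 [188 226]
 [163  60]] [[0.6472 0.3675 0.148 ]
 [0.6598 0.1705 0.148 ]
 [0.4809 0.1721 0.148 ]
 [0.4717 0.3703 0.148 ]]
[190.7939 170.8943] (183, 160, 20, 32) (array([0.5668, 0.253 , 0.1458]), [0.013052502030412494, 0.013052502030412536]) [[0.5736 0.2398 0.192 ]]
```

Run:
```python
from h import *
im=cv2.imread('pics/w1.png');C=cam('wrist',tool());CT=cam('top');CS=cam('side')
w=[243,160.5]
print(tri((C,[243,158]),(CT,[185.8,176])))
s=cv2.imread('pics/s0.png')
for c in blobs(s,(0,40,0),(25,255,110),(160,220,200,262)): print(cen(c),cv2.boundingRect(c),cv2.minAreaRect(c))
print(proj(CS,[[.557,.265,.192],[.5527,.2567,.192]]),proj(CT,[[.557,.265,.192]]))
print(onz(C,[[168,90],[312,82],[311,214],[189,220]],.148))
print(onz(CT,np.array([[42,88],[198,80],[207,225],[45,230]])/3.3+[150,130],.148))
```

```text
(array([0.5573, 0.2635, 0.1609]), [0.0010681576019134357, 0.0010681576019137054])
[184.7643 245.3092] (175, 230, 20, 30) ((185.4508056640625, 244.45901489257812), (6.145770072937012, 33.161556243896484), 39.80556869506836)
[[180.2747 236.6132]
 [183.8725 235.0139]] [[183.645  175.4684]]
[[0.4737 0.34   0.148 ]
 [0.6352 0.3456 0.148 ]
 [0.6417 0.1868 0.148 ]
 [0.483  0.1811 0.148 ]]
[[0.6302 0.352  0.148 ]
 [0.6406 0.1781 0.148 ]
 [0.4793 0.1654 0.148 ]
 [0.472  0.3449 0.148 ]]
```

Request:
{"fn": "arm_command", "kwargs": {"series": "20 -11 0 -0.04 0;10 0 20 -0.02 0;0 0 25 0 0;0 0 10 0 0;0 0 0 0 0;0 0 0 0 0"}}

```text
time_s: 3.63
tool_pos: [0.5557, 0.2687, 0.2563]
tool_rot: [-179.9, 0.0, 92.7]
force: [0.3, 0.3, 1.1]
grip_width: 0.087
grasp_force: 0.0
```

Run:
```python
from h import *
C0=cam('wrist',(np.array([.5681,.2366,.3111]),R.from_euler('xyz',[180,.07,89.08],degrees=True).as_matrix()))
im,C=shoot('wrist','w2.png');print(tool())
for c in blobs(im,(0,40,0),(25,255,100),(200,80,310,250),300): print(cen(c),cv2.boundingRect(c),mar(c,C,.192),tri((C0,[242.7,160.5]),(C,cen(c))))
```

```text
(array([0.5561, 0.2693, 0.2573]), array([[-0.0473,  0.9989,  0.0007],
       [ 0.9989,  0.0473,  0.0002],
       [ 0.0001,  0.0007, -1.    ]]))
[254.5269 204.7209] (238, 159, 34, 91) [556.64   268.1404  85.5249  28.9484 -87.334 ] (array([0.5567, 0.264 , 0.1766]), [0.00014798977638615028, 0.00014798977638614015])
```

View pics/w2.png

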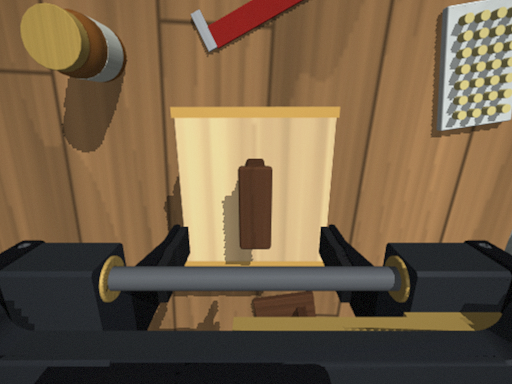

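Request:
{"fn": "arm_command", "kwargs": {"series": "-3 0 30 0 0;0 0 35 0 0;0 0 28 0 0;0 0 10 0 0;0 0 0 0 0;0 0 0 0 255;0 0 0 0 255;0 0 0 0 255;0 0 0 0 255;0 0 0 0 255;0 0 0 0 255", "squeeze": 30}}

```text
time_s: 4.6
tool_pos: [0.5555, 0.2672, 0.1543]
tool_rot: [179.9, -0.0, 92.8]
force: [0.3, 0.5, 0.1]
grip_width: 0.0551
grasp_force: 0.0
```

Request:
{"fn": "arm_command", "kwargs": {"series": "0 0 0 0 255;0 0 0 0 255;0 0 0 0 255;0 0 0 0 255;0 0 0 0 255;0 0 -5 0 255;0 0 -15 0 255;0 0 -30 0 255;0 0 -30 0 255;0 0 0 0 255"}}

```text
time_s: 5.43
tool_pos: [0.5574, 0.269, 0.2399]
tool_rot: [179.5, -0.2, 92.8]
force: [0.5, 0.4, -1.8]
grip_width: 0.0289
grasp_force: 30.0
```

Request:
{"fn": "arm_command", "kwargs": {"series": "-15 -5 0 0 255;-30 -11 0 0 255;-38 -14 0 0 255;-38 -14 0 0 255;-38 -14 0 0 255;-38 -14 0 0 255;-26 -11 0 0 255;-10 -4 0 0 255;0 0 0 0 255;0 0 20 0 255;0 0 35 0 255;0 0 38 0 255;0 0 38 0 255;0 0 35 0 255;0 0 22 0 255;0 0 10 0 255;0 0 6 0 255;0 0 0 0 255;0 0 0 0 255"}}

```text
time_s: 7.02
tool_pos: [0.481, 0.0306, 0.0307]
tool_rot: [179.9, -0.0, 92.8]
force: [0.2, 0.1, -1.9]
grip_width: 0.0293
grasp_force: 30.0
```

Request:
{"fn": "arm_command", "kwargs": {"series": "0 0 3 0 255;0 0 3 0 255;0 0 0 0 255;0 0 0 0 255"}}

```text
time_s: 7.35
tool_pos: [0.48, 0.0299, 0.024]
tool_rot: [180.0, 0.0, 92.8]
force: [-1.2, -0.3, -2.5]
grip_width: 0.0288
grasp_force: 30.0
```

Request:
{"fn": "arm_command", "kwargs": {"series": "0 0 1 0 120;0 0 0 0 0;0 0 0 0 0;0 0 0 0 0;0 0 0 0 0;0 0 0 0 0;0 0 -15 0 0;0 0 -40 0 0;0 0 -41 0 0;0 0 -41 0 0;0 0 -41 0 0;20 25 -41 0 0;35 30 -41 0 0;41 25 -20 0 0;41 10 0 0 0;41 0 0 0 0;25 0 0 0 0;8 0 0 0 0;0 0 0 0 0;0 0 0 0 0"}}

```text
time_s: 9.02
tool_pos: [0.5409, 0.2192, 0.2768]
tool_rot: [-180.0, 0.1, 92.8]
force: [-0.2, -1.2, -0.4]
grip_width: 0.0869
grasp_force: 0.0
```

Run:
```python
from h import *
print(tool()[0]);im,C=shoot('wrist','w3.png')
for n,lo,hi,z in(('red',(0,120,60),(8,255,255),.09),('red2',(172,120,60),(180,255,255),.09),('blue',(100,120,40),(130,255,255),.173),('dark',(0,0,0),(180,255,60),.13)):
    for c in blobs(im,lo,hi,(0,0,512,250),12)[:8]: print(n,cen(c),cv2.boundingRect(c),cv2.contourArea(c),mar(c,C,z))
```

```text
[0.5409 0.2192 0.2768]
red [236.1672   3.9345] (226, 0, 26, 13) 147.5 [515.2144 408.2013  27.5236  11.4137   2.7806]
dark [ 64.4526 245.799 ] (7, 241, 116, 9) 699.0 [302.5146 123.0804 148.1268  11.4591   2.7497]
dark [442.8565 245.7847] (386, 241, 117, 9) 692.0 [789.3764 146.47   149.6983  11.4717   2.7497]
dark [332.4589 239.3166] (319, 225, 36, 25) 519.0 [650.8657 150.9534  45.1223  33.7178   2.7497]
dark [175.5516 239.398 ] (154, 225, 35, 25) 505.5 [438.9458 140.7688  44.758   33.705    2.7497]
dark [102.4714  27.962 ] (74, 11, 49, 27) 425.0 [381.2381 372.0587  51.4118  18.4094  21.6455]
dark [200.5789 123.6374] (198, 89, 7, 72) 142.5 [479.02   279.9277  76.5719   3.8158 -86.8477]
dark [133.1097  35.8059] (119, 24, 21, 22) 39.5 [409.7809 364.2844  29.5017   5.7614  43.376 ]
dark [267.8509 233.6316] (266, 217, 5, 33) 19.0 [562.2549 152.0995  44.6816   2.3466  89.4678]
```

View pics/w3.png

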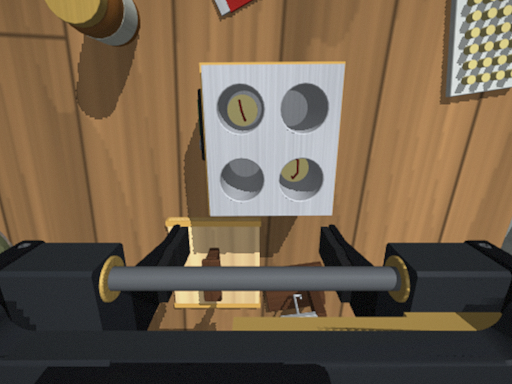

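```bash
cat >> h.py <<'E'
def redmask(im,roi):
    h=cv2.cvtColor(im,cv2.COLOR_BGR2HSV); x0,y0,x1,y1=roi
    m=(((h[...,0]<9)|(h[...,0]>170))&(h[...,1]>140)&(h[...,2]>30)).astype(np.uint8)
    k=np.zeros_like(m);k[y0:y1,x0:x1]=1; return m*k
E
python3 - <<'E'
from h import *
im=cv2.imread('pics/w3.png');C=cam('wrist',(np.array([.5409,.2192,.2768]),tool()[1]))
m=cv2.inRange(cv2.cvtColor(im,cv2.COLOR_BGR2HSV),(0,0,120),(180,45,255)); m[:, :195]=0;m[:,350:]=0;m[225:]=0;m[:50]=0
cs,h=cv2.findContours(m,cv2.RETR_CCOMP,cv2.CHAIN_APPROX_NONE)
i=max(range(len(cs)),key=lambda i:cv2.contourArea(cs[i]));print(cv2.contourArea(cs[i]),mar(cs[i],C,.13))
q=cv2.approxPolyDP(cv2.convexHull(cs[i]),8,True).reshape(-1,2);print(q,onz(C,q,.13)[:,:2])
for r in((215,80,265,135),(278,150,325,205)):
    k=redmask(im,r); p=np.argwhere(k)[:,::-1]; print(len(p),p[p[:,1].argsort()].tolist())
x=im[50:225,190:350];cv2.imwrite('pics/w3c.png',cv2.resize(x,None,fx=3.4,fy=3.4,interpolation=2))
E
```

```text
19888.5 [559.2628 261.0407 170.1977 150.1751 -86.9142]
[[344  64]
 [331 214]
 [211 216]
 [201  66]] [[0.6291 0.3495]
 [0.638  0.1817]
 [0.4905 0.1723]
 [0.4806 0.3408]]
31 [[239, 100], [239, 101], [239, 102], [239, 103], [240, 103], [239, 104], [240, 104], [240, 105], [240, 106], [240, 107], [241, 107], [240, 108], [241, 108], [241, 109], [241, 110], [241, 111], [242, 111], [241, 112], [242, 112], [242, 113], [242, 114], [242, 115], [243, 115], [243, 116], [243, 117], [244, 117], [244, 118], [244, 119], [245, 119], [244, 120], [245, 120]]
27 [[297, 160], [298, 160], [297, 161], [298, 161], [297, 162], [298, 162], [297, 163], [298, 163], [297, 164], [298, 164], [297, 165], [297, 166], [297, 167], [297, 168], [297, 169], [297, 170], [297, 171], [297, 172], [296, 173], [297, 173], [295, 174], [296, 174], [295, 175], [294, 176], [292, 177], [293, 177], [292, 178]]
```

View pics/w3c.png

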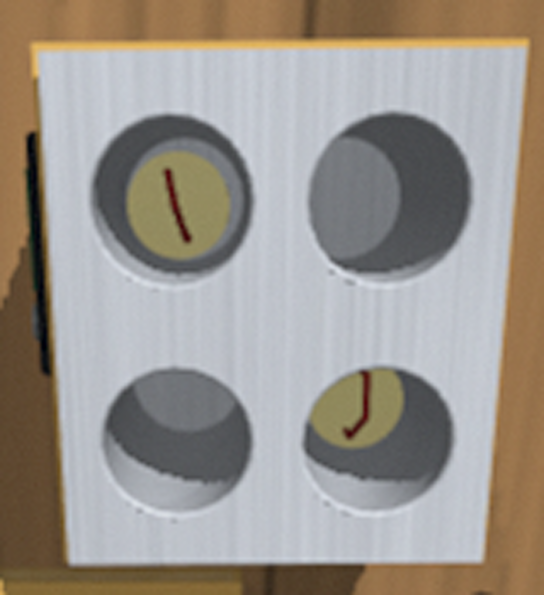

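Request:
{"fn": "arm_command", "kwargs": {"series": "-20 14 0 0 0;-35 22 0 0 0;-20 14 0 0 0;-9 4 0 0 0;0 0 0 0 0;0 0 0 0 0"}}

```text
time_s: 9.57
tool_pos: [0.5986, 0.1376, 0.277]
tool_rot: [-180.0, -0.0, 92.6]
force: [-0.7, 0.5, -0.4]
grip_width: 0.0871
grasp_force: 0.0
```

```bash
cat >> h.py <<'E'
def loopfit(im,C,roi,w):
    """red pixels in roi -> edge-on loop line and apex (nadir view): ends, amber centre"""
    p=np.argwhere(redmask(im,roi))[:,::-1].astype(float)
    a=blobs(im,(18,60,60),(40,255,255),roi,100)
    print('n',len(p)); print('ends',onz(C,p[p[:,1].argmin()],.065)[0],onz(C,p[p[:,1].argmax()],.065)[0])
    q=onz(C,p,.075)[:,:2]; vx,vy,x,y=cv2.fitLine(q.astype(np.float32),cv2.DIST_L2,0,.01,.01).ravel()
    print('line yaw',np.degrees(np.arctan2(vx*np.sign(vy),vy*np.sign(vy))),'mid',x,y)
    if a: 
        c=cv2.convexHull(np.vstack(a)); w=onz(C,c.reshape(-1,2),.06)[:,:2].astype(np.float32); print('amber',cv2.minEnclosingCircle(w))
E
python3 - <<'E'
from h import *
im,C=shoot('wrist','w4.png');T=tool();print(T[0])
print(proj(C,[[.5964,.2229,.13],[.5222,.2991,.13]]))
C0=cam('wrist',(np.array([.5409,.2192,.2768]),T[1]))
print('well1');loopfit(cv2.imread('pics/w3.png'),C0,(215,80,265,135),0)
u,v=proj(C,[.5964,.2229,.1])[0].astype(int)
print('well4');loopfit(im,C,(u-28,v-28,u+28,v+28),0)
cv2.imwrite('pics/w4c.png',np.hstack([cv2.resize(im[v-40:v+40,u-40:u+40],(400,400)),cv2.resize(im[240:384,230:374],(400,400))]))
cv2.imwrite('pics/w4.png',im)
E
```

```text
[0.5981 0.1393 0.2773]
[[255.1117 105.5066]
 [184.3072  21.6713]]
well1
n 31
ends [0.5174 0.3106 0.065 ] [0.5249 0.2857 0.065 ]
line yaw -19.189302 mid 0.52156085 0.29774922
amber ((0.5214899182319641, 0.29793089628219604), 0.020113905891776085)
well4
n 29
ends [0.5998 0.2362 0.065 ] [0.5957 0.211  0.065 ]
line yaw 10.957861 mid 0.59833705 0.22439268
amber ((0.5983142256736755, 0.22348299622535706), 0.01999509334564209)
```

View pics/w4c.png

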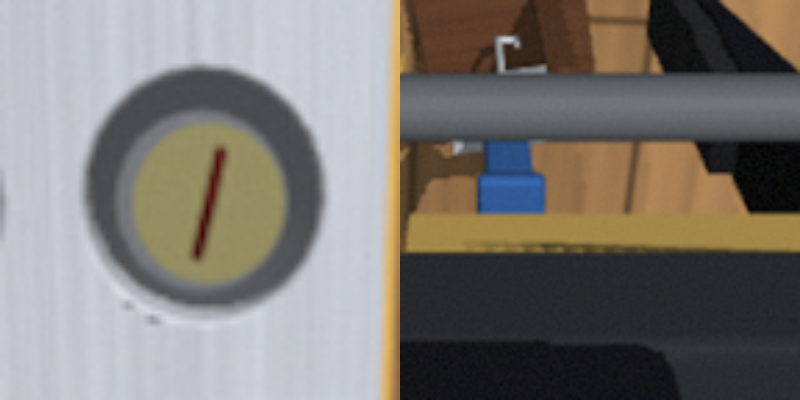

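Request:
{"fn": "arm_command", "kwargs": {"series": "-20 0 0 0 0;-40 3 0 0 0;-40 3 0 0 0;-40 3 0 0 0;-40 3 0 0 0;-20 0 0 0 0;-5 0 0 0 0;0 0 0 0 0;0 0 0 0 0"}}

```text
time_s: 10.37
tool_pos: [0.6205, -0.0622, 0.2775]
tool_rot: [180.0, -0.1, 93.0]
force: [0.4, 1.3, 0.3]
grip_width: 0.0867
grasp_force: 0.0
```

Run:
```python
from h import *
im,C=shoot('wrist','w5.png');print(tool())
CT=cam('top');CS=cam('side');print(tri((CT,[263.9,158.15]),(CS,[223.0,169.9])))
for c in blobs(im,(100,120,40),(130,255,255),(0,0,512,262),30): print('blue',cen(c),cv2.boundingRect(c),mar(c,C,.173),tri((C,cen(c)),(CT,[263.9,158.15])))
u,v=cen(c).astype(int)
cv2.imwrite('pics/w5c.png',cv2.resize(im[max(v-90,0):v+90,u-100:u+100],None,fx=3.5,fy=3.3));print(u,v)
```

```text
(array([ 0.6206, -0.0615,  0.2776]), array([[-0.0534,  0.9986,  0.0005],
       [ 0.9986,  0.0534,  0.0014],
       [ 0.0013,  0.0005, -1.    ]]))
(array([ 0.6262, -0.0194,  0.1642]), [0.000874324157114914, 0.0008743241571151691])
blue [260.3024 148.71  ] (246, 134, 30, 30) [625.2364 -16.9514  28.8769  28.4432   2.9394] (array([ 0.6259, -0.0195,  0.1576]), [0.0005288579884774418, 0.0005288579884773243])
260 148
```

View pics/w5c.png

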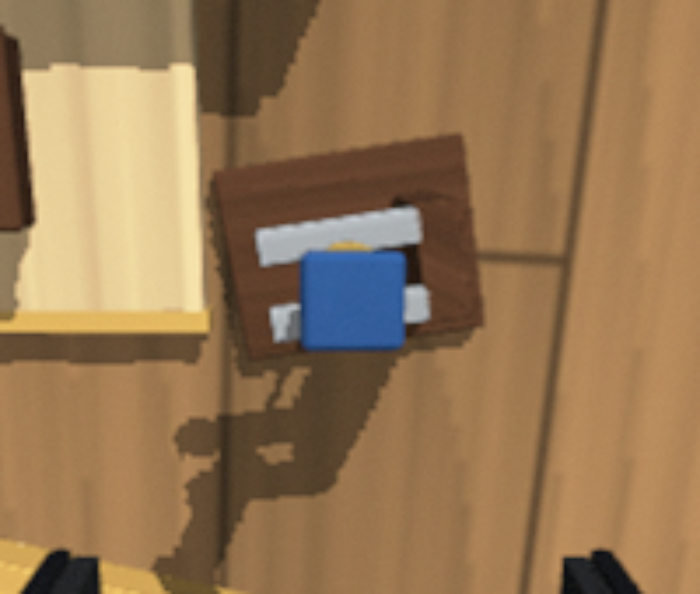

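Run:
```python
from h import *
CS=cam('side');s=cv2.imread('pics/s0.png')
a=np.radians(11.4);x=np.array([np.cos(a),np.sin(a)]);y=np.array([-x[1],x[0]]);o=np.array([.625,-.018])
for z in(.0,.105,.115,.125,.14): print(z,proj(CS,[np.r_[o+x*dx,z] for dx in(.027,.045)]).ravel(), 'slot',proj(CS,[np.r_[o,z]])[0])
h=cv2.cvtColor(s,cv2.COLOR_BGR2HSV)
for v in range(172,206,2): print(v,' '.join('%3d'%g for g in h[v,204:236,2]))
```

```text
0.0 [218.4173 206.0887 213.4698 204.8016] slot [225.9015 208.0356]
0.105 [216.3545 182.8656 211.0894 181.5773] slot [224.3235 184.8156]
0.115 [216.1437 180.4932 210.8463 179.2054] slot [224.1622 182.4426]
0.125 [215.9303 178.0907 210.6001 176.8034] slot [223.9989 180.0393]
0.14 [215.6051 174.429  210.2249 173.1428] slot [223.7499 176.3762]
172 193 192 196 198 201 204 204 199 189 185 189 193 197 175 160 146 165 189 187 188 184 164 127  96 122 178 184 184 185 187 184 179
174 195 200 202 202 201 199 191 184 185 194 199 196 199 201 205 204 147 149 135 145 153 128  93  83 136 179 186 189 192 188 175 169
176 202 201 202 199 189 183 191 190 197 198 196 198 200 203 200 189 136 158 159 160 158 140  98  79 109 176 189 188 184 172 168 169
178 202 202 197 192 185 192 194 198 198 198 203 183 173 176 180 169 119 152 162 158 157 149 101  85 108 178 183 171 163 170 174 171
180 199 192 191 191 194 196 197 196 200 203 170 125 114 113 119 169 155 158 161 160 159 152 108  85  97 169 173 170 171 174 171 174
182 186 190 194 196 198 197 200 200 192 145 124 120 120 119 131 205 194 167 159 160 157 156 116  8
[... 785 characters left out ...]
 155 163 169 160 170 145 139 114 108 108
196 154 169 170 172 172 176 183 129 111 111 111  94  77  76  72  77  75  96  96  93 110 190 144 131 138 108 107 106 107 109 110 107
198 145 158 166 176 178 183 184 148 118 111 110 106  80  74  73  71  76  77  79  78  75 184 125  83  78  77  78  81  87  84  95  91
200 161 155 146 139 142 157 165 145 114 112 110 117  85  71  76  72  78  76  91 121  87 167 124  84  80  80  78  80  91  99  93 108
202 174 182 180 177 170 160 130 117 115 111 111 115  82  76  76  74  77  78  86 184 202 191 130  86  81  81  82  97  97  99  84  94
204 179 174 172 177 168 142 118 116 114 112 108 113  81  72  76  78  79  82  79  83  97 105 103 112 117 106 101 101 111 112 115 114
```

Request:
{"fn": "arm_command", "kwargs": {"series": "24 4 0 0 0;20 3 0 0 0;0 0 10 0 0;0 0 30 0 0;0 0 30 0 0;0 0 30 0 0;0 0 30 0 0;0 0 15 0 0;0 0 8 0 0;0 0 0 0 0;0 0 0 0 0", "squeeze": 25}}

```text
time_s: 11.33
tool_pos: [0.6259, -0.0196, 0.1249]
tool_rot: [180.0, -0.0, 92.9]
force: [0.0, -0.2, 1.0]
grip_width: 0.0868
grasp_force: 0.0
```

Run:
```python
from h import *
im,C=shoot('wrist','w6.png');T=tool();print(T[0],telemetry.get_obs()['force'],proj(C,[np.r_[T[0][:2],z] for z in(.173,.165,.109)]))
for c in blobs(im,(100,120,40),(130,255,255),(0,0,512,384),60): print(cen(c),cv2.boundingRect(c),mar(c,C,.173))
cv2.imwrite('pics/w6c.png',im[100:384,90:420])
```

```text
[ 0.6266 -0.0199  0.1257] [-0.5686  0.0956  0.5579] [[254.5294 286.0672]
 [254.475  276.3996]
 [254.213  229.8706]]
[251.5697 245.6347] (222, 219, 60, 47) [623.8868   3.9968  28.4244  24.0661   2.8138]
[251.5202 296.8966] (223, 291, 57, 13) [625.2094 -26.5504  28.1171   7.2453   2.8003]
```

View pics/w6c.png

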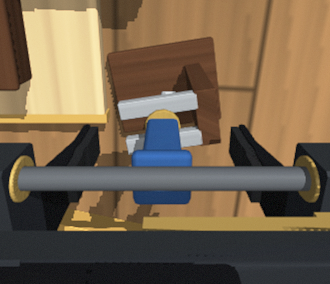

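Request:
{"fn": "arm_command", "kwargs": {"series": "0 -1.5 0 0 200;0 0 0 0 255;0 0 0 0 255;0 0 0 0 255;0 0 0 0 255;0 0 0 0 255;0 0 0 0 255;0 0 0 0 255;0 0 0 0 255;0 0 0 0 255;0 0 0 0 255;0 0 0 0 255"}}

```text
time_s: 12.38
tool_pos: [0.6241, -0.021, 0.1241]
tool_rot: [-180.0, 0.0, 92.8]
force: [-0.1, 0.5, 0.2]
grip_width: 0.0301
grasp_force: 2.5
```

Request:
{"fn": "arm_command", "kwargs": {"series": "0 0 0 0 255;0 0 0 0 255;0 0 0 0 255"}}

```text
time_s: 12.63
tool_pos: [0.6241, -0.021, 0.1241]
tool_rot: [-180.0, 0.0, 92.8]
force: [0.8, -0.0, -0.6]
grip_width: 0.0301
grasp_force: 25.0
```

Request:
{"fn": "arm_command", "kwargs": {"series": "0 0 0 0 140;0 0 0 0 140;0 0 -10 0 140;0 0 -11 0 140;0 0 0 0 140;0 0 0 0 255;0 0 0 0 255;0 0 0 0 255;0 0 0 0 255;0 0 0 0 255;0 0 0 0 255;0 0 0 0 255;0 0 0 0 255", "squeeze": 45}}

```text
time_s: 13.72
tool_pos: [0.6241, -0.021, 0.1452]
tool_rot: [-180.0, 0.0, 92.8]
force: [-1.5, -0.7, 3.1]
grip_width: 0.0286
grasp_force: 45.0
```

Request:
{"fn": "arm_command", "kwargs": {"series": "0 0 -3 0 255;0 0 -10 0 255;0 0 -30 0 255;0 0 -38 0 255;0 0 -38 0 255;0 0 -25 0 255;0 0 -10 0 255;0 0 0 0 255;0 0 0 0 255"}}

```text
time_s: 14.47
tool_pos: [0.6238, -0.021, 0.2982]
tool_rot: [-179.9, 0.0, 92.8]
force: [0.3, -0.2, -0.5]
grip_width: 0.0289
grasp_force: 45.0
```

```bash
cat >> h.py <<'E'
def hookpts(off,T):
    """hook points (x,y,z in hook frame; hook x = tool y, hook y = -tool x, z=-tool z) at TCP offset -> world"""
    P=np.array([[0,0,-2],[0,0,-75],[.011*1000,0,-75],[11,0,-66]],float)
    t=np.c_[-P[:,1],P[:,0],-P[:,2]]/1000+off
    return T[0]+t@T[1].T
E
python3 - <<'E'
from h import *
im,C=shoot('wrist','w7.png');T=tool();print(T[0],T[1][:,2])
print(proj(C,hookpts(np.array([0,0,.040]),T)))
cv2.imwrite('pics/w7c.png',cv2.resize(im[160:290,180:330],None,fx=5,fy=4.6,interpolation=2))
E
```

```text
[ 0.6233 -0.0211  0.297 ] [-0.0031 -0.0001 -1.    ]
[[252.6156 215.0882]
 [252.7438 189.0157]
 [262.9732 189.0018]
 [263.2717 191.5209]]
```

View pics/w7c.png

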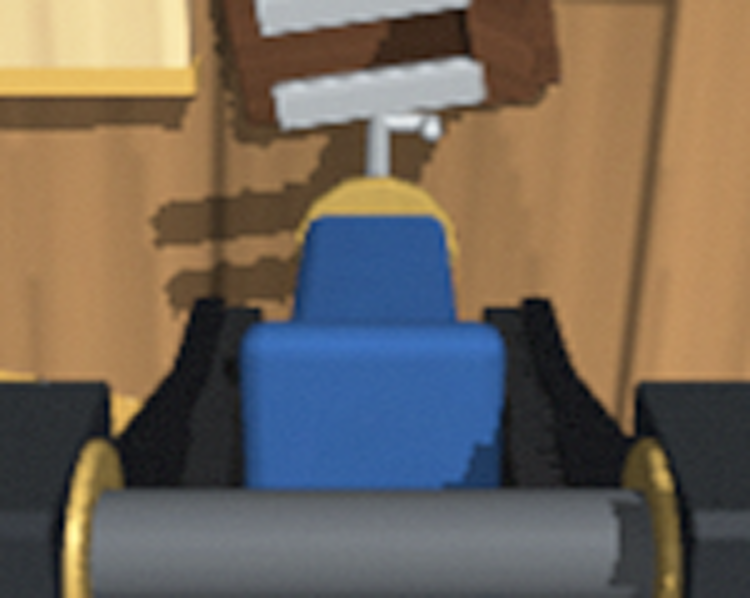

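Request:
{"fn": "arm_command", "kwargs": {"series": "0 0 0 -0.08 255;0 0 0 -0.1 255;0 0 0 -0.085 255;20 -1.2 0 0 255;35 -2.1 0 0 255;40 -2.4 0 0 255;40 -2.4 0 0 255;40 -2.4 0 0 255;40 -2.4 0 0 255;40 -2.4 0 0 255;35 -2.1 0 0 255;25 -1.5 0 0 255;12 -0.7 0 0 255;5 -0.3 0 0 255;0 0 0 0 255;0 0 0 0 255;0 0 0 0 255"}}

```text
time_s: 15.93
tool_pos: [0.5041, 0.286, 0.2984]
tool_rot: [-179.9, 0.1, 107.8]
force: [-0.1, -0.1, -0.9]
grip_width: 0.029
grasp_force: 45.0
```

```bash
cat >> h.py <<'E'
def to(xy,T=None):
    """shift in tool mm from the TCP now to world xy (m)"""
    p,r=T or tool(); d=np.r_[np.asarray(xy)-p[:2],0]; return (r.T@d)[:2]*1000
E
python3 - <<'E'
from h import *
im,C=shoot('wrist','w8.png');T=tool();print(T[0],telemetry.get_obs()['tool_rot'])
print('to',to([.5017,.2886],T))
print(proj(C,hookpts(np.array([.0027,.0028,.040]),T)),proj(C,[.5222,.2991,.13]))
for z in (.065,.09): print(proj(C,[.5216,.2979,z]))
cv2.imwrite('pics/w8c.png',cv2.resize(im[100:290,170:330],None,fx=4,fy=3,interpolation=2))
E
```

```text
[0.504  0.2863 0.2986] [-179.9604    0.0537  107.7744]
to [ 2.8831 -1.4604]
[[256.8474 211.9872]
 [256.1406 186.4296]
 [266.4538 186.4218]
 [266.8379 188.886 ]] [[270.6667 171.1422]]
[[267.4625 161.6609]]
[[268.3065 165.1976]]
```

View pics/w8c.png

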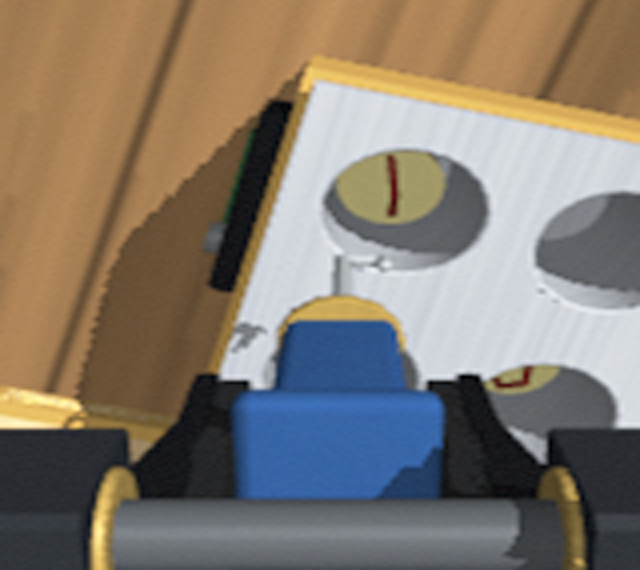

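Request:
{"fn": "arm_command", "kwargs": {"series": "2.9 -1.5 0 0 255;0 0 15 0 255;0 0 30 0 255;0 0 25 0 255;0 0 15 0 255;0 0 5 0 255;0 0 0 0 255;0 0 0 0 255"}}

```text
time_s: 16.65
tool_pos: [0.5009, 0.291, 0.21]
tool_rot: [179.9, -0.0, 108.0]
force: [0.2, 1.3, -0.8]
grip_width: 0.0285
grasp_force: 45.0
```

```bash
cat >> h.py <<'E'
def loopn(T,C,im,cage,rad=40):
    """red pixels near the cage: their tool-y offset from the TCP when cast on z=.08, by row"""
    u,v=proj(C,[cage[0],cage[1],.08])[0].astype(int)
    p=np.argwhere(redmask(im,(u-rad,max(v-rad,0),u+rad,v+rad)))[:,::-1]
    w=(onz(C,p,.08)-T[0])@T[1]*1000
    for r in np.unique(p[:,1]): print(r,p[p[:,1]==r][:,0].mean().round(1),w[p[:,1]==r].mean(0)[:2].round(1))
E
python3 - <<'E'
from h import *
im,C=shoot('wrist','w9.png');T=tool();print(T[0],telemetry.get_obs()['force'])
print('to',to([.5017,.2886],T)); print(proj(C,hookpts(np.array([.0027,.0028,.040]),T)))
loopn(T,C,im,[.5216,.2979])
g=im[160:215:3,235:285,1]
for i,r in enumerate(g): print(160+3*i,' '.join('%3d'%x for x in r[::2]))
E
```

```text
[0.5011 0.2913 0.2105] [ 0.3482  0.9572 -0.5122]
to [-2.7847 -0.2581]
[[257.2803 212.1084]
 [256.5197 186.4953]
 [266.8452 186.489 ]
 [267.2353 188.9578]]
172 272.0 [14.8 20. ]
173 272.5 [13.7 20.6]
174 272.5 [12.5 20.6]
175 272.5 [11.4 20.7]
176 272.5 [10.2 20.7]
177 272.5 [ 9.1 20.7]
178 272.5 [ 8.  20.7]
179 272.5 [ 6.8 20.7]
180 273.0 [ 5.6 21.3]
181 272.5 [ 4.5 20.8]
182 273.0 [ 3.3 21.4]
183 273.0 [ 2.2 21.4]
184 273.5 [ 1. 22.]
185 273.5 [-0.2 22. ]
186 273.5 [-1.3 22. ]
187 273.5 [-2.5 22.1]
188 273.5 [-3.7 22.1]
189 273.0 [-4.9 21.5]
190 272.5 [-6. 21.]
191 272.0 [-7.2 20.5]
192 272.5 [-8.4 21.1]
193 272.0 [-9.6 20.5]
160  20  20  92 121 168 218 221 221 219 212 215 220 216 214 219 220 222 216 219 220 221 216 214 216 219
163  20  27 123 117 191 220 222 219 219 212 217 218 214 216 218 221 219 215 219 220 218 213 216 218 218
166  19  80 121 124 220 221 220 220 213 213 220 215 213 217 219 222 215 218 219 221 216 212 216 218 218
169  13  99 117 178 216 221 218 219 213 214 220 214 214 219 221 219 216 219 223 222 218 218 222 220 219
172  28 121 113 209 219 221 220 213 212 218 218 2
[... 810 characters left out ...]
 219 221 116 128 170 156  92 100  98 101 120 132 135 134 124 104  97  97  97
199 212 218 216 216 213 214 212 141 132 160 166 170 144 113  96  98  97  99 101 102  97  98  97  96  97
202 213 216 216 216 177 128 171 169 170 170 167 169 168 168 180 154  95  98  96  98  99  99  96  98 102
205 217 215 217 163 166 171 172 172 173 175 172 171 172 168 170 174 170 101  98 100  99  97 100 101 101
208 215 217 190  93  63  81  79  78  81  79  80  81  83  81  83  83  94 170 126  96  97 101 102 101 100
211 214 220 159  53  72  81  81  80  78  81  86  84  84  84  82  85  86 146 172 182 178 157 134 117  99
214 220 124  99  52  75  80  80  80  81  84  80  84  83  82  82  83  86 121 183 182 175 168 162 156 151
```

Request:
{"fn": "arm_command", "kwargs": {"series": "0 0 10 0 255;0 0 12 0 255;0 0 6.5 0 255;0 0 1 0 255;0 0 0 0 255;0 0 0 0 255"}}

```text
time_s: 17.2
tool_pos: [0.5003, 0.291, 0.1796]
tool_rot: [-180.0, -0.0, 108.0]
force: [-0.5, 0.9, -1.7]
grip_width: 0.029
grasp_force: 45.0
```

Request:
{"fn": "arm_command", "kwargs": {"series": "0 3 0 0 255;0 4 0 0 255;0 4 0 0 255;0 3 0 0 255;0 0 0 0 255;0 0 0 0 255"}}

```text
time_s: 17.7
tool_pos: [0.5138, 0.2954, 0.1795]
tool_rot: [-180.0, -0.0, 108.0]
force: [0.4, -0.7, -1.3]
grip_width: 0.0287
grasp_force: 45.0
```

Run:
```python
from h import *
im,C=shoot('wrist','w10.png');T=tool();print(T[0],telemetry.get_obs()['force'])
print(proj(C,hookpts(np.array([.0027,.0028,.040]),T)))
loopn(T,C,im,[.5216,.2979])
```

```text
[0.5136 0.2954 0.1795] [ 0.3259 -0.3861 -1.318 ]
[[256.5752 212.207 ]
 [255.9096 186.6443]
 [266.2133 186.6357]
 [266.5929 189.1009]]
181 261.5 [13.2  8.3]
182 261.5 [12.1  8.3]
183 261.5 [11.1  8.3]
184 261.5 [10.   8.3]
185 261.5 [9.  8.3]
186 261.5 [7.9 8.3]
187 261.5 [6.9 8.3]
188 261.5 [5.8 8.3]
189 261.5 [4.8 8.3]
190 261.5 [3.7 8.3]
191 261.5 [2.7 8.3]
192 261.5 [1.6 8.4]
193 261.5 [0.5 8.4]
194 261.5 [-0.5  8.4]
195 261.5 [-1.6  8.4]
196 261.5 [-2.7  8.4]
197 261.5 [-3.7  8.4]
198 261.5 [-4.8  8.4]
```

Request:
{"fn": "arm_command", "kwargs": {"series": "0 0 -8 0 255;0 0 -10 0 255;0 0 -6 0 255;0 0 -8 0 255;0 0 -12 0 255;0 0 -15 0 255;0 0 -15 0 255;0 0 -15 0 255;0 0 -15 0 255;0 0 -15 0 255;0 0 -15 0 255;0 0 -15 0 255;0 0 -12 0 255;0 0 -8 0 255;0 0 -4 0 255;0 0 0 0 255;0 0 0 0 255;0 0 0 0 255"}}

```text
time_s: 19.25
tool_pos: [0.5134, 0.295, 0.3517]
tool_rot: [-179.9, 0.0, 108.0]
force: [0.2, -0.6, -1.3]
grip_width: 0.0287
grasp_force: 45.0
```

Run:
```python
from h import *
im,C=shoot('wrist','w11.png');t,CT=shoot('top','t2.png');T=tool();print(T[0],telemetry.get_obs()['force'])
p=np.argwhere(redmask(im,(200,130,320,262)))[:,::-1];print(len(p),p.min(0) if len(p) else 0,p.max(0) if len(p) else 0)
for c in blobs(im,(18,60,60),(40,255,255),(200,100,320,262),100)[:3]: print('amber',cen(c),cv2.boundingRect(c))
# frame: edges from the first top picture
f=cv2.imread('pics/t0.png')
h=cv2.cvtColor(f,cv2.COLOR_BGR2HSV)
m=cv2.inRange(h,(0,0,0),(180,255,95));m[:, :300]=0;m[:,372:]=0;m[:138]=0;m[232:]=0
cs,_=cv2.findContours(m,cv2.RETR_EXTERNAL,cv2.CHAIN_APPROX_NONE)
for c in sorted(cs,key=cv2.contourArea)[-3:]: print('comb',cv2.contourArea(c),cv2.boundingRect(c),mar(c,CT,.028))
```

```text
[0.5134 0.295  0.3517] [-0.137  -0.5671 -0.7872]
62 [261 170] [289 218]
amber [251.246  168.6621] (200, 121, 120, 133)
amber [260.9411 176.8699] (244, 159, 35, 39)
amber [254.3451 203.3462] (239, 198, 32, 19)
comb 81.0 (364, 153, 8, 27) [ 616.1747 -430.1563  106.1462   20.354   -12.2049]
comb 1011.5 (334, 147, 30, 84) [ 528.9583 -347.2924  329.7789   56.883   -12.053 ]
comb 1145.0 (307, 141, 32, 84) [ 550.0275 -252.306   327.3872   65.4743  -11.9216]
```

Request:
{"fn": "arm_command", "kwargs": {"series": "0 0 0 0.04 255;0 0 0 0.08 255;0 0 0 0.09 255;0 0 0 0.09 255;0 0 0 0.09 255;0 0 0 0.08 255;0 0 0 0.054 255;-5 1.5 0 0 255;-10 3.5 0 0 255;-15 5 0 0 255;-19 6.6 0 0 255;-19 6.6 0 0 255;-19 6.6 0 0 255;-19 6.6 0 0 255;-19 6.6 0 0 255;-19 6.6 0 0 255;-19 6.6 0 0 255;-19 6.6 0 0 255;-19 6.6 0 0 255;-19 6.6 0 0 255"}}

```text
time_s: 21.02
tool_pos: [0.5419, 0.062, 0.3526]
tool_rot: [-180.0, 0.0, 78.0]
force: [-0.1, 1.3, -1.6]
grip_width: 0.0287
grasp_force: 45.0
```

Request:
{"fn": "arm_command", "kwargs": {"series": "-19 6.6 0 0 255;-19 6.6 0 0 255;-19 6.6 0 0 255;-19 6.6 0 0 255;-19 6.6 0 0 255;-19 6.6 0 0 255;-19 6.6 0 0 255;-19 6.6 0 0 255;-19 6.6 0 0 255;-19 6.6 0 0 255;-19 6.6 0 0 255;-19 6.6 0 0 255;-19 6.6 0 0 255;-19 6.6 0 0 255;-15 5 0 0 255;-10 4 0 0 255;-5 2 0 0 255;0 0 0 0 255;0 0 0 0 255;0 0 0 0 255"}}

```text
time_s: 22.68
tool_pos: [0.5818, -0.245, 0.3529]
tool_rot: [180.0, -0.0, 78.1]
force: [0.4, 0.4, -1.6]
grip_width: 0.0288
grasp_force: 45.0
```

```bash
cat >> h.py <<'E'
def bar(im,C,T,z=.062,roi=(60,60,460,225)):
    h=cv2.cvtColor(im,cv2.COLOR_BGR2HSV); m=cv2.inRange(h,(15,60,130),(35,255,255)); x0,y0,x1,y1=roi
    k=np.zeros_like(m);k[y0:y1,x0:x1]=255;m&=k
    return m
E
python3 - <<'E'
from h import *
im,C=shoot('wrist','w12.png');T=tool();print(T[0],telemetry.get_obs()['tool_rot'],telemetry.get_obs()['force'])
print(proj(C,[[.59,-.3134,.062],[.5395,-.2998,.062],[.5395-.16,-.2998+.034,.062],[.5395+.16,-.2998-.034,.062]]))
p=np.argwhere(redmask(im,(200,130,320,262)))[:,::-1];print(len(p),p.min(0) if len(p) else 0,p.max(0) if len(p) else 0)
cv2.imwrite('pics/w12c.png',im)
h=cv2.cvtColor(im,cv2.COLOR_BGR2HSV)
for c in(120,150,180,210,230,290,310,330,350): print(c,[tuple(map(int,x)) for x in h[110:222:4,c]])
E
```

```text
[ 0.5818 -0.245   0.353 ] [179.9852  -0.0281  78.1128] [ 0.9152  0.1776 -0.9782]
[[266.0761 195.6138]
 [236.4508 194.0778]
 [143.5133 194.0034]
 [329.2784 194.152 ]]
76 [224 144] [317 224]
120 [(16, 129, 158), (15, 125, 163), (15, 126, 168), (16, 129, 168), (15, 127, 169), (15, 126, 174), (15, 125, 176), (16, 126, 176), (15, 125, 178), (15, 125, 178), (16, 127, 175), (16, 127, 177), (16, 125, 177), (15, 126, 178), (16, 128, 179), (15, 126, 178), (16, 127, 181), (15, 125, 183), (15, 124, 183), (16, 125, 179), (16, 127, 179), (15, 125, 180), (15, 126, 178), (15, 127, 173), (15, 125, 176), (16, 128, 177), (16, 125, 179), (15, 127, 175)]
150 [(16, 124, 150), (15, 124, 160), (15, 126, 162), (16, 123, 166), (15, 122, 173), (15, 125, 170), (22, 140, 241), (22, 139, 240), (19, 150, 217), (12, 144, 55), (15, 152, 62), (12, 145, 65), (14, 149, 65), (12, 150, 63), (15, 157, 60), (14, 154, 63), (13, 143, 141), (13, 139, 203), (15, 144, 216), (22, 142, 240), (23, 135, 241), (25, 101, 244), (22, 142, 239), (13, 134, 114), (19, 146, 157), (20, 146, 148), (22, 142, 243), (22, 140, 241)]
180 [(16, 12
[... 2396 characters left out ...]
, 243), (22, 140, 242), (22, 140, 241), (22, 139, 241), (22, 139, 241), (21, 145, 234), (22, 138, 242), (21, 145, 231), (22, 141, 242), (22, 140, 242), (21, 140, 238), (22, 139, 242), (23, 138, 245), (21, 139, 238), (20, 141, 229), (19, 140, 227)]
350 [(16, 123, 186), (16, 127, 187), (15, 127, 189), (16, 125, 189), (16, 127, 193), (16, 124, 194), (16, 126, 194), (15, 129, 196), (15, 128, 196), (16, 127, 199), (16, 126, 200), (15, 124, 199), (15, 124, 200), (16, 127, 199), (16, 126, 200), (16, 126, 198), (16, 125, 200), (16, 127, 197), (15, 127, 199), (15, 126, 200), (15, 125, 200), (16, 124, 201), (15, 126, 200), (16, 127, 179), (15, 125, 194), (15, 127, 201), (15, 124, 201), (15, 126, 201)]
```

```bash
cat >> h.py <<'E'
def barline(im,C,T,cols,r0,r1,z=.062):
    v=cv2.cvtColor(im,cv2.COLOR_BGR2HSV)[...,2].astype(float); E=[]
    for c in cols:
        on=np.where(v[r0:r1,c]>180)[0]+r0; E.append((on.min()-.5,on.max()+.5))
    a,b=np.median(E,axis=0); cm=np.mean(cols)
    w=onz(C,[[cm,a],[cm,b]],z); d=(w-T[0])@T[1]*1000
    print('rows',a,b,'world',w[:,:2].ravel(),'width',np.linalg.norm(w[0]-w[1]),'tool x of edges',d[:,0],'mid',d[:,0].mean()); return w
E
python3 - <<'E'
from h import *
im=cv2.imread('pics/w12.png');T=tool();C=cam('wrist',T)
barline(im,C,T,list(range(180,232,4)),176,204);barline(im,C,T,list(range(286,312,3)),176,204)
print(im[182:206,215].tolist())
h=cv2.cvtColor(im,cv2.COLOR_BGR2HSV);r=h[170];print([i for i in range(100,400) if r[i,2]<100 and r[i-1,2]>=100],[i for i in range(100,400) if r[i,2]>=100 and r[i-1,2]<100])
p=np.argwhere(redmask(im,(240,165,290,255)))[:,::-1];print(p.tolist())
print(proj(C,hookpts(np.array([.0027,.0028,.040]),T)))
E
```

```text
rows 182.5 200.5 world [ 0.4891 -0.2676  0.4804 -0.2997] width 0.03318751665022483 tool x of edges [-41.3524 -74.486 ] mid -57.919205623168665
rows 182.5 200.5 world [ 0.6489 -0.3014  0.6437 -0.3342] width 0.033195099947756684 tool x of edges [-41.5063 -74.6613] mid -58.08377710451016
[[46, 85, 113], [84, 159, 203], [115, 219, 249], [120, 223, 249], [107, 204, 240], [109, 206, 241], [109, 206, 241], [107, 205, 241], [113, 210, 241], [155, 234, 246], [181, 245, 249], [180, 245, 249], [151, 231, 246], [105, 202, 240], [109, 203, 240], [106, 202, 239], [108, 203, 240], [116, 222, 251], [94, 180, 222], [18, 23, 36], [17, 25, 36], [17, 30, 40], [17, 28, 40], [20, 25, 39]]
[149, 277] [244, 327]
[[260, 168], [261, 168], [260, 169], [261, 169], [260, 170], [261, 170], [260, 171], [261, 171], [260, 172], [261, 172], [262, 172], [260, 173], [261, 173], [262, 173], [260, 174], [261, 174], [262, 174], [261, 175], [262, 175], [261, 176], [262, 176], [261, 177], [262, 177], [261, 178], [262, 178], [261, 179], [262, 179], [261, 180], [262, 180], [261, 181], [262, 181], [261, 182], [262, 182], [261, 183], [262, 183], [261, 184], [262, 184], [261, 185], [262, 185], [261, 186], [262, 186], [261, 187], [262, 187], [263, 187], [261, 188], [262, 188], [263, 188], [261, 189], [262, 189], [260, 190], [261, 190], [262, 190], [260, 191], [261, 191], [262, 191], [261, 192], [261, 193]]
[[256.8783 212.5725]
 [256.108  186.9514]
 [266.4089 186.9425]
 [266.7985 189.4134]]
```

Request:
{"fn": "arm_command", "kwargs": {"series": "-5 2 0 0 255;-10 4 0 0 255;-15 5 0 0 255;-15 4 0 0 255;-10 3 0 0 255;-5 2 0 0 255;-1.5 0 0 0 255;0 0 5 0 255;0 0 10 0 255;0 0 15 0 255;0 0 15 0 255;0 0 15 0 255;0 0 12 0 255;0 0 8 0 255;0 0 4 0 255;0 0 0 0 255;0 0 0 0 255;0 0 0 0 255"}}

```text
time_s: 24.23
tool_pos: [0.5888, -0.3112, 0.2697]
tool_rot: [179.9, 0.0, 78.0]
force: [0.6, -0.6, -1.4]
grip_width: 0.0286
grasp_force: 45.0
```

Run:
```python
from h import *
im,C=shoot('wrist','w13.png');T=tool();print(T[0],telemetry.get_obs()['force'])
v=cv2.cvtColor(im,cv2.COLOR_BGR2HSV)[...,2]
print(proj(C,hookpts(np.array([.0027,.0028,.040]),T)))
for c in(150,180,330): print(c,[(r,int(v[r,c])) for r in range(150,216)][::1] if c==180 else '')
p=np.argwhere(redmask(im,(230,140,300,262)))[:,::-1];print(p.min(0),p.max(0))
t,CT=shoot('top','t3.png');
```

```text
[ 0.5888 -0.3112  0.2698] [ 0.66   -1.2712 -0.9334]
[[256.8717 212.6124]
 [256.1045 186.978 ]
 [266.4068 186.9698]
 [266.7962 189.4419]]
150 
180 [(150, 70), (151, 69), (152, 72), (153, 68), (154, 57), (155, 191), (156, 255), (157, 252), (158, 245), (159, 245), (160, 245), (161, 246), (162, 245), (163, 245), (164, 245), (165, 249), (166, 251), (167, 251), (168, 251), (169, 249), (170, 246), (171, 244), (172, 245), (173, 244), (174, 244), (175, 245), (176, 254), (177, 229), (178, 36), (179, 39), (180, 43), (181, 42), (182, 44), (183, 42), (184, 40), (185, 42), (186, 44), (187, 42), (188, 44), (189, 44), (190, 42), (191, 43), (192, 42), (193, 43), (194, 39), (195, 43), (196, 41), (197, 40), (198, 43), (199, 54), (200, 70), (201, 67), (202, 68), (203, 67), (204, 69), (205, 66), (206, 65), (207, 65), (208, 68), (209, 63), (210, 85), (211, 200), (212, 250), (213, 247), (214, 244), (215, 245)]
330 
[261 159] [269 194]
```

Request:
{"fn": "arm_command", "kwargs": {"series": "2 0 3 0 255;0 0 4 0 255;0 0 4 0 255;0 0 3 0 255;0 0 2 0 255;0 0 2 0 255;0 0 1 0 255;0 0 0 0 255;0 0 0 0 255;0 0 3 0 255;0 0 5 0 255;0 0 5 0 255;0 0 3 0 255;0 0 0 0 255;0 0 0 0 255"}}

```text
time_s: 25.58
tool_pos: [0.5885, -0.3091, 0.2332]
tool_rot: [-180.0, -0.0, 78.0]
force: [-0.5, 0.4, -1.2]
grip_width: 0.0286
grasp_force: 45.0
```

Run:
```python
from h import *
im,C=shoot('wrist','w14.png');T=tool();print(T[0],telemetry.get_obs()['force'])
print(proj(C,hookpts(np.array([.0027,.0028,.040]),T)))
p=np.argwhere(redmask(im,(220,120,310,262)))[:,::-1]
for r in np.unique(p[:,1]): print(r,p[p[:,1]==r][:,0].tolist())
for c in blobs(im,(18,60,60),(40,255,200),(200,100,320,262),100)[:3]: print('amber',cen(c),cv2.boundingRect(c))
```

```text
[ 0.5887 -0.3092  0.2336] [-0.4524  0.5785 -0.6488]
[[257.1843 212.7863]
 [256.3841 187.0905]
 [266.6987 187.0831]
 [267.092  189.5603]]
162 [260]
163 [251, 260]
164 [251, 260]
166 [251]
173 [260]
174 [260, 261]
175 [260, 261]
176 [260, 261]
177 [260, 261]
178 [260, 261]
179 [260, 261]
180 [260, 261]
181 [260, 261]
182 [260, 261]
183 [260, 261]
184 [260, 261]
185 [260, 261]
186 [260, 261]
187 [260, 261]
188 [260, 261]
189 [260, 261]
190 [260, 261]
191 [260, 261]
192 [260, 261]
193 [260, 261]
194 [260, 261]
195 [260, 261]
196 [260, 261]
197 [260, 261]
198 [260, 261]
220 [220, 230]
```

Request:
{"fn": "arm_command", "kwargs": {"series": "0 -2 0 0 255;0 -4 0 0 255;0 -4 0 0 255;0 -3 0 0 255;0 -2 0 0 255;0 0 0 0 255;0 0 0 0 255"}}

```text
time_s: 26.22
tool_pos: [0.5739, -0.3061, 0.2339]
tool_rot: [180.0, 0.0, 78.0]
force: [0.1, 0.4, -1.2]
grip_width: 0.0285
grasp_force: 45.0
```

Run:
```python
from h import *
im,C=shoot('wrist','w15.png');T=tool();print(T[0],telemetry.get_obs()['force'])
print(proj(C,hookpts(np.array([.0027,.0028,.040]),T)))
p=np.argwhere(redmask(im,(220,160,330,262)))[:,::-1]
for r in np.unique(p[:,1])[::4]: print(r,p[p[:,1]==r][:,0].tolist())
```

```text
[ 0.574  -0.3061  0.2338] [ 0.0519 -0.3284 -0.6298]
[[257.0514 212.4881]
 [256.2434 186.883 ]
 [266.5435 186.8737]
 [266.9367 189.343 ]]
162 [272]
166 [264]
176 [274, 275]
180 [274, 275]
184 [275, 276]
188 [275, 276]
192 [275, 276]
196 [273, 274, 275]
203 [278]
```

Request:
{"fn": "arm_command", "kwargs": {"series": "0 0 -8 0 255;0 0 -15 0 255;0 0 -20 0 255;0 0 -20 -0.02 255;0 0 -5 -0.015 255;20 -3.4 0 0 255;35 -6 0 0 255;39 -6.7 0 0 255;39 -6.7 0 0 255;39 -6.7 0 0 255;39 -6.7 0 0 255;39 -6.7 0 0 255;39 -6.7 0 0 255;39 -6.7 0 0 255;39 -6.7 0 0 255;39 -6.7 0 0 255;39 -6.7 0 0 255;35 -6 0 0 255;25 -4.3 0 0 255;12 -2 0 0 255"}}

```text
time_s: 27.93
tool_pos: [0.5751, 0.2238, 0.3014]
tool_rot: [-179.9, -0.1, 80.4]
force: [0.0, 0.3, -1.0]
grip_width: 0.0288
grasp_force: 45.0
```

Request:
{"fn": "arm_command", "kwargs": {"series": "5 -0.9 0 0 255;0 0 0 0 255;0 0 0 0 255;0 0 0 0 255"}}

```text
time_s: 28.27
tool_pos: [0.5776, 0.2208, 0.3015]
tool_rot: [180.0, 0.1, 79.8]
force: [-0.2, -0.1, -1.5]
grip_width: 0.0288
grasp_force: 45.0
```

Run:
```python
from h import *
im,C=shoot('wrist','w16.png');T=tool();print(T[0],telemetry.get_obs()['tool_rot'])
print('to',to([.5768,.2246],T)); print(proj(C,hookpts(np.array([.0027,.0028,.040]),T)))
print(proj(C,[.5983,.2236,.08]))
loopn(T,C,im,[.5983,.2236],25)
```

```text
[0.5775 0.221  0.3016] [179.9763   0.075   79.7633]
to [ 3.4383 -1.3226]
[[256.7478 212.3764]
 [256.009  186.7714]
 [266.3142 186.7621]
 [266.701  189.2311]]
[[267.3083 163.1352]]
152 267.0 [22.6 19.3]
153 267.0 [21.2 19.3]
154 267.0 [19.8 19.3]
155 267.0 [18.3 19.3]
156 267.0 [16.9 19.3]
157 267.0 [15.5 19.4]
158 267.5 [14.  20.1]
159 267.5 [12.6 20.1]
160 268.0 [11.1 20.8]
161 267.5 [ 9.7 20.2]
162 267.5 [ 8.2 20.2]
163 267.5 [ 6.8 20.2]
164 267.5 [ 5.3 20.2]
165 267.5 [ 3.8 20.2]
166 267.5 [ 2.4 20.3]
167 267.0 [ 0.9 19.6]
168 267.0 [-0.6 19.6]
169 267.0 [-2.1 19.6]
170 267.0 [-3.5 19.6]
171 267.0 [-5.  19.6]
```

Request:
{"fn": "arm_command", "kwargs": {"series": "3.4 -1.4 0 0 255;0 0 15 0 255;0 0 30 0 255;0 0 27 0 255;0 0 14 0 255;0 0 5 0 255;0 0 0 0 255;0 0 0 0 255;0 0 0 0 255"}}

```text
time_s: 29.07
tool_pos: [0.5768, 0.2275, 0.2123]
tool_rot: [179.9, -0.1, 80.0]
force: [-0.3, -0.1, -0.7]
grip_width: 0.0288
grasp_force: 45.0
```

Run:
```python
from h import *
im,C=shoot('wrist','w17.png');T=tool();print(T[0],telemetry.get_obs()['tool_rot'])
loopn(T,C,im,[.5983,.2236],25)
for r in(184,187,190,193,196): print(r,im[r,246:282,1])
```

```text
[0.5767 0.2276 0.2124] [179.8613  -0.0752  79.9642]
174 272.5 [12.5 21.3]
175 272.5 [11.3 21.3]
176 272.5 [10.2 21.4]
177 272.5 [ 9.  21.4]
178 272.5 [ 7.9 21.4]
179 272.5 [ 6.7 21.4]
180 272.5 [ 5.5 21.4]
181 272.5 [ 4.4 21.5]
182 273.0 [ 3.2 22.1]
183 272.5 [ 2.  21.5]
184 272.5 [ 0.9 21.5]
185 272.5 [-0.3 21.6]
186 272.5 [-1.5 21.6]
187 273.0 [-2.7 22.2]
188 273.0 [-3.9 22.2]
189 272.5 [-5.  21.7]
190 272.5 [-6.2 21.7]
191 271.5 [-7.4 20.6]
192 271.5 [-8.6 20.6]
193 271.5 [-9.8 20.6]
194 271.5 [-11.   20.6]
184 [190 190 189 198 198 166 116  79  90 114 121 120 120 120 120 120 120 119
 120 120 123 129 136 135 136 114  53   9  74 122 135 135 134 135 138 135]
187 [189 188 191 166 115  82  82  81  81  83  79  86 103 105 107 104 106  97
  90  97  99 100 121 135 138 120  67  10  65 117 137 133 136 133 132 136]
190 [192 187 161 106  78  80  78  96 141 172 167 134 120 137 133 135 136 136
 127 111 111 121 131 138 126  77  20  19 100 140 136 134 132 134 134 134]
193 [194 165 109  74  81  82  77 109 148 165 166 128  75  87 104 125 132 135
 134 134 134 134 136 138 107  17  18  87 131 136 133 135 134 133 137 130]
196 [186 144  85  76  81  83  77 109 153 167 167 129  79  87  89  88  86  84
  92 105 114 121 122 129 133 134 133 130 127 120 114 107  91  86  85  86]
```

Request:
{"fn": "arm_command", "kwargs": {"series": "-1.5 0 10 0 255;0 0 14 0 255;0 0 7 0 255;0 0 1 0 255;0 0 0 0 255;0 0 0 0 255;0 3 0 0 255;0 4 0 0 255;0 4.3 0 0 255;0 3 0 0 255;0 0 0 0 255;0 0 0 0 255"}}

```text
time_s: 30.12
tool_pos: [0.5899, 0.2231, 0.1785]
tool_rot: [-180.0, 0.0, 79.9]
force: [0.4, 0.2, 0.5]
grip_width: 0.0287
grasp_force: 45.0
```

Run:
```python
from h import *
im,C=shoot('wrist','w18.png');T=tool();print(T[0],telemetry.get_obs()['force'])
print(proj(C,hookpts(np.array([.0027,.0028,.040]),T)))
p=np.argwhere(redmask(im,(220,160,330,262)))[:,::-1]
for r in np.unique(p[:,1])[::3]: print(r,p[p[:,1]==r][:,0].tolist())
```

```text
[0.5897 0.2233 0.1785] [-0.9079 -0.0031 -0.7305]
[[256.5687 212.3809]
 [255.8771 186.7958]
 [266.1811 186.7829]
 [266.5633 189.25  ]]
181 [261, 262]
184 [261, 262]
187 [261, 262]
190 [261, 262]
193 [261, 262]
196 [261, 262]
```

Request:
{"fn": "arm_command", "kwargs": {"series": "0 0 -8 0 255;0 0 -10 0 255;0 0 -6 0 255;0 0 -8 0 255;0 0 -12 0 255;0 0 -15 0 255;0 0 -15 0 255;0 0 -15 0 255;0 0 -15 0 255;0 0 -15 0 255;0 0 -15 0 255;0 0 -15 0 255;0 0 -12 0 255;0 0 -8 0 255;0 0 -4 0.015 255;0 0 0 0.02 255;0 0 0 0 255;0 0 0 0 255"}}

```text
time_s: 31.67
tool_pos: [0.5894, 0.223, 0.3506]
tool_rot: [-179.9, 0.1, 78.0]
force: [-0.6, 0.7, -1.7]
grip_width: 0.0289
grasp_force: 45.0
```

Run:
```python
from h import *
im,C=shoot('wrist','w19.png');T=tool();print(T[0],telemetry.get_obs()['tool_rot'],telemetry.get_obs()['force'])
print('to',to([.4713,-.2842],T))
p=np.argwhere(redmask(im,(230,150,300,262)))[:,::-1]
for r in np.unique(p[:,1])[::4]: print(r,p[p[:,1]==r][:,0].tolist())
```

```text
[0.5894 0.223  0.3506] [-179.9159    0.0656   77.973 ] [ 0.1433  0.4133 -1.8755]
to [-520.6617   -9.8008]
170 [261, 262]
174 [261, 262]
178 [261, 262]
182 [261, 262]
186 [262]
190 [261, 262]
194 [261]
```

Cage 2 hangs on the hook. Carry it.

Request:
{"fn": "arm_command", "kwargs": {"series": "-5 0 0 0 255;-10 -0.2 0 0 255;-15 -0.3 0 0 255;-20 -0.4 0 0 255;-20 -0.4 0 0 255;-20 -0.4 0 0 255;-20 -0.4 0 0 255;-20 -0.4 0 0 255;-20 -0.4 0 0 255;-20 -0.4 0 0 255;-20 -0.4 0 0 255;-20 -0.4 0 0 255;-20 -0.4 0 0 255;-20 -0.4 0 0 255;-20 -0.4 0 0 255;-20 -0.4 0 0 255;-20 -0.4 0 0 255;-20 -0.4 0 0 255;-20 -0.4 0 0 255;-20 -0.4 0 0 255"}}

```text
time_s: 33.38
tool_pos: [0.5043, -0.1388, 0.3517]
tool_rot: [-180.0, 0.0, 77.9]
force: [0.4, 0.7, -1.8]
grip_width: 0.0287
grasp_force: 45.0
```

Request:
{"fn": "arm_command", "kwargs": {"series": "-20 -0.4 0 0 255;-20 -0.4 0 0 255;-20 -0.4 0 0 255;-20 -0.4 0 0 255;-20 -0.4 0 0 255;-20 -0.4 0 0 255;-15 -0.3 0 0 255;-10 -0.2 0 0 255;-5 0 0 0 255;0 0 0 0 255;0 0 0 0 255;0 0 0 0 255"}}

```text
time_s: 34.38
tool_pos: [0.4718, -0.2818, 0.3518]
tool_rot: [180.0, -0.0, 78.1]
force: [0.4, 1.2, -1.8]
grip_width: 0.0288
grasp_force: 45.0
```

Run:
```python
from h import *
im,C=shoot('wrist','w20.png');T=tool();print(T[0],telemetry.get_obs()['tool_rot'],telemetry.get_obs()['force'])
print('to',to([.4713,-.2842],T))
u,v=proj(C,[.4713,-.2842,.062])[0];print(u,v)
vv=cv2.cvtColor(im,cv2.COLOR_BGR2HSV)[...,2]
for c in(int(u)-45,int(u)+45): print(c,vv[140:190,c])
p=np.argwhere(redmask(im,(230,150,300,262)))[:,::-1];print(p.min(0),p.max(0))
```

```text
[ 0.4719 -0.2818  0.3518] [179.9841  -0.0203  78.0942] [ 0.6746  0.3563 -2.4324]
to [-2.4592 -0.0744]
253.5087506987844 160.5409704505558
208 [ 67  61 142 204 209 201 203 202 202 209 245 251 243 243 243 243 243 246
 249 250 250 247 242 242 242 243 243 245 207 117 124 129 100  34  39  44
  41  39  42  40  42  41  44  39  40  40  39  38  55  67]
298 [ 66  69  68  68  70  69  67  67  59 113 239 253 243 243 243 243 243 245
 249 250 250 247 243 243 242 243 244 247 200  29  39  41  41  41  38  42
  45  43  39  38  39  59  79  88  86  86  80 123 124  73]
[244 159] [270 193]
```

Request:
{"fn": "arm_command", "kwargs": {"series": "-1 0 0 0 255;0 0 5 0 255;0 0 10 0 255;0 0 15 0 255;0 0 15 0 255;0 0 15 0 255;0 0 12 0 255;0 0 7 0 255;0 0 4 0 255;0 0 0 0 255;0 0 0 0 255;0 0 0 0 255"}}

```text
time_s: 35.43
tool_pos: [0.4716, -0.2844, 0.2696]
tool_rot: [179.9, 0.0, 78.0]
force: [-0.3, 0.5, -1.5]
grip_width: 0.0288
grasp_force: 45.0
```

Run:
```python
from h import *
im,C=shoot('wrist','w21.png');T=tool();print(T[0],telemetry.get_obs()['force'])
vv=cv2.cvtColor(im,cv2.COLOR_BGR2HSV)[...,2]
for c in(200,312): print(c,vv[145:190,c])
p=np.argwhere(redmask(im,(230,150,300,262)))[:,::-1];print(p.min(0),p.max(0))
```

```text
[ 0.4716 -0.2844  0.2696] [ 0.6237  0.3771 -1.2949]
200 [ 68  62 148 194 226 230 219 218 218 219 219 225 234 242 247 247 247 247
 247 247 246 249 252 252 252 251 248 246 246 246 246 246 249 224 132 127
 129 137 102  33  41  41  47  43  41]
312 [ 69  70  68  71  70  69  73  71  70  68  57 188 253 250 246 247 247 246
 247 247 246 250 252 252 252 251 247 247 246 246 246 247 255 235  46  39
  44  43  45  44  45  44  45  46  41]
[245 159] [273 195]
```

Request:
{"fn": "arm_command", "kwargs": {"series": "1 0 3 0 255;0 0 4 0 255;0 0 4 0 255;0 0 3 0 255;0 0 2 0 255;0 0 2 0 255;0 0 1 0 255;0 0 0 0 255;0 0 0 0 255;0 0 3 0 255;0 0 5 0 255;0 0 5 0 255;0 0 4 0 255;0 0 0 0 255;0 0 0 0 255"}}

```text
time_s: 36.73
tool_pos: [0.4711, -0.2831, 0.2321]
tool_rot: [-179.9, -0.0, 78.0]
force: [0.0, -0.0, -1.6]
grip_width: 0.0288
grasp_force: 45.0
```

Request:
{"fn": "arm_command", "kwargs": {"series": "0 -2 0 0 255;0 -4 0 0 255;0 -4 0 0 255;0 -3 0 0 255;0 -2 0 0 255;0 0 0 0 255;0 0 0 0 255"}}

```text
time_s: 37.32
tool_pos: [0.4566, -0.2802, 0.2328]
tool_rot: [180.0, 0.0, 78.0]
force: [-0.1, 0.2, -1.1]
grip_width: 0.0288
grasp_force: 45.0
```

Run:
```python
from h import *
im,C=shoot('wrist','w22.png');T=tool();print(T[0],telemetry.get_obs()['force'])
print(proj(C,hookpts(np.array([.0027,.0028,.040]),T))[1:3])
p=np.argwhere(redmask(im,(220,160,330,262)))[:,::-1]
for r in np.unique(p[:,1])[::3]: print(r,p[p[:,1]==r][:,0].tolist())
```

```text
[ 0.4567 -0.2801  0.2328] [ 0.2329  0.3522 -0.3083]
[[256.2372 186.853 ]
 [266.5381 186.8425]]
161 [273]
173 [275]
176 [275, 276]
179 [275, 276]
182 [276, 277]
185 [276, 277]
188 [276, 277]
191 [276, 277]
194 [276, 277]
197 [274, 275, 276]
220 [231, 273]
```

Request:
{"fn": "arm_command", "kwargs": {"series": "0 0 -8 0 255;0 0 -15 0 255;0 0 -20 0 255;0 0 -18 0 255;0 0 -5 -0.08 255;0 0 0 -0.1 255;0 0 0 -0.078 255;15 11 0 0 255;28 20 0 0 255;32 23 0 0 255;32 23 0 0 255;32 23 0 0 255;32 23 0 0 255;32 23 0 0 255;26 18 0 0 255;15 11 0 0 255;6 5 0 0 255;0 0 0 0 255;0 0 0 0 255;0 0 0 0 255"}}

```text
time_s: 39.03
tool_pos: [0.624, -0.0243, 0.2988]
tool_rot: [-180.0, 0.1, 92.6]
force: [0.1, 0.2, 0.1]
grip_width: 0.0286
grasp_force: 45.0
```

Run:
```python
from h import *
T=tool();print(T[0],telemetry.get_obs()['tool_rot'],'to',to([.6241,-.021],T))
im,C=shoot('wrist','w23.png');t,CT=shoot('top','t4.png');s,CS=shoot('side','s4.png')
print(proj(CT,[[.597,-.3125,.112],[.479,-.287,.112]]),proj(CS,[[.597,-.3125,.112],[.479,-.287,.112],[.597,-.3125,.142]]))
a=cv2.resize(t[130:240,290:390],(400,440));b=cv2.resize(s[110:220,220:350],(400,338));b=np.vstack([b,np.zeros((102,400,3),np.uint8)])
cv2.imwrite('pics/x4.png',np.hstack([a,b]))
```

```text
[ 0.624  -0.0243  0.2988] [-179.973     0.093    92.5728] to [3.3247 0.2275]
[[342.4782 168.3445]
 [335.6211 199.9191]] [[276.4602 138.4343]
 [303.4174 152.5717]
 [276.9082 131.4012]]
```

View pics/x4.png

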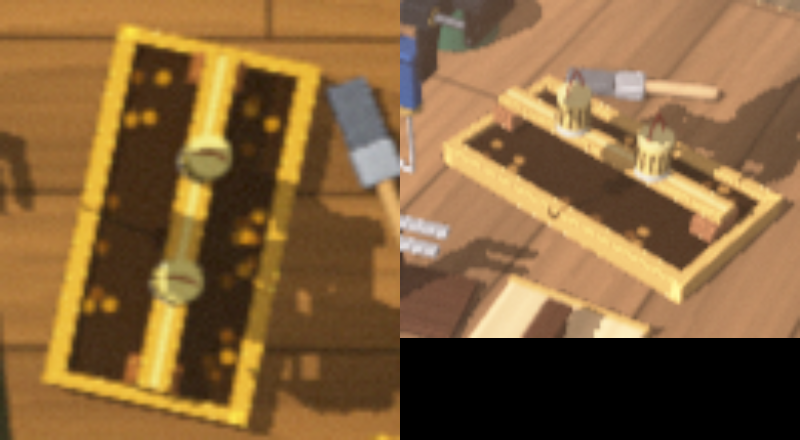

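Request:
{"fn": "arm_command", "kwargs": {"series": "3.3 0.2 0 -0.004 255;0 0 15 0 255;0 0 25 0 255;0 0 25 0 255;0 0 25 0 255;0 0 25 0 255;0 0 20 0 255;0 0 10 0 255;0 0 4 0 255;0 0 0 0 255;0 0 0 0 255;0 0 0 0 255"}}

```text
time_s: 40.18
tool_pos: [0.6256, -0.0183, 0.1514]
tool_rot: [179.8, 0.0, 93.0]
force: [0.4, -0.3, -0.3]
grip_width: 0.0286
grasp_force: 45.0
```

Run:
```python
from h import *
o=telemetry.get_obs();T=tool();print(T[0],o['tool_rot'],o['force'],'to',to([.6241,-.021],T))
```

```text
[ 0.6256 -0.0183  0.1514] [179.8378   0.0215  92.9777] [ 0.3653 -0.3466 -0.322 ] to [-2.5718 -1.6363]
```

Request:
{"fn": "arm_command", "kwargs": {"series": "-2.5 -1.6 0 0 255;0 0 2 0 255;0 0 2 0 255;0 0 1.5 0 255;0 0 0 0 255;0 0 0 0 255"}}

```text
time_s: 40.68
tool_pos: [0.6234, -0.0212, 0.1452]
tool_rot: [179.9, 0.0, 93.0]
force: [-1.0, -0.1, 5.3]
grip_width: 0.0286
grasp_force: 45.0
```

Request:
{"fn": "arm_command", "kwargs": {"series": "0 0 -0.5 0 255;0 0 0 0 200;0 0 0 0 150;0 0 0 0 120;0 0 0 0 60;0 0 0 0 0;0 0 0 0 0;0 0 -10 0 0;0 0 -30 0 0;0 0 -40 0 0;0 0 -40 0 0;-20 0 -12 0 0;-22 0 0 0 0;0 0 0 0 0;0 0 0 0 0;0 0 0 0 0"}}

```text
time_s: 42.02
tool_pos: [0.6249, -0.0623, 0.2765]
tool_rot: [-180.0, -0.0, 93.0]
force: [-0.9, 0.9, 0.2]
grip_width: 0.0869
grasp_force: 0.0
```

Run:
```python
from h import *
im,C=shoot('wrist','w24.png');T=tool();print(T[0])
C0=cam('wrist',(np.array([.6206,-.0615,.2776]),T[1]))
for c in blobs(im,(100,120,40),(130,255,255),(0,0,512,262),30): print('blue',cen(c),cv2.boundingRect(c),mar(c,C,.173))
s,_=shoot('side','s5.png');s0=cv2.imread('pics/s0.png')
for i in(s0,s):
  for c in blobs(i,(100,120,40),(130,255,255),(200,150,250,200)): print('side',cen(c),cv2.boundingRect(c))
t,CT=shoot('top','t5.png')
# lid on the bench: its handle
for c in blobs(t,(0,40,0),(25,255,110),(210,160,270,225),60): print('dark',cen(c),cv2.boundingRect(c),mar(c,CT,.062))
print(proj(CT,[.48,.03,.062]),proj(C,[.48,.03,.062]))
for c in blobs(im,(0,60,0),(22,255,110),(100,60,250,262),100): print('dark w',cen(c),cv2.boundingRect(c),mar(c,C,.062))
```

```text
[ 0.6249 -0.0617  0.2764]
blue [255.2225 148.7427] (241, 134, 30, 30) [624.5785 -17.1731  28.7844  28.3359   2.9569]
side [223.0265 169.8783] (219, 167, 10, 7)
side [223.2889 179.8593] (222, 175, 4, 10)
side [223.4922 174.2917] (219, 167, 10, 19)
dark [226.0706 187.4411] (210, 160, 42, 54) [524.8053 108.3144 204.736  151.2842  -3.5267]
dark [259.2857 171.1573] (253, 160, 13, 20) [596.0261  -0.4965  73.607   46.2733   0.5515]
dark [259.2798 202.9342] (252, 199, 15, 8) [468.8244  -1.8503  53.6845  26.8408 -89.4414]
[[250.7244 199.5078]] [[146.6454  94.2924]]
dark w [226.9899 143.9826] (202, 60, 48, 179) [586.6188 -48.4638 252.1773  69.6865  89.5972]
dark w [143.4914 121.9747] (127, 93, 33, 60) [473.4038  -7.4058  77.3605  35.8766 -87.4175]
dark w [133.8296 244.7391] (111, 229, 54, 33) [ 447.7833 -199.3441   79.5492   52.816   -11.8141]
dark w [156.5084 183.7711] (110, 179, 98, 36) [ 490.0667 -111.3064  140.1472   54.2139    2.9554]
dark w [209.4672 256.1891] (186, 245, 64, 17) [ 575.7585 -211.8135   97.4261   29.2974  -10.5883]
```

Request:
{"fn": "arm_command", "kwargs": {"series": "0 -20 0 0 0;5 -30 0 0 0;15 -35 0 0 0;15 -35 0 0 0;10 -20 20 0 0;5 -8 30 0 0;0 0 30 0 0;0 0 15 0 0;0 0 0 0 0;0 0 0 0 0;0 0 0 0 0"}}

```text
time_s: 43.08
tool_pos: [0.4757, -0.0203, 0.1829]
tool_rot: [179.9, 0.0, 93.0]
force: [-0.0, -0.3, -0.2]
grip_width: 0.0868
grasp_force: 0.0
```

```bash
cat >> h.py <<'E'
def lid(im,C,T,ztop,zlid,guess):
    u,v=proj(C,[guess[0],guess[1],ztop])[0].astype(int)
    for c in blobs(im,(0,60,0),(22,255,110),(u-60,max(v-90,0),u+60,min(v+80,262)),200)[:2]:
        m=mar(c,C,ztop); print('cap',cen(c),cv2.boundingRect(c),m,'to',to(m[:2]/1000,T))
E
python3 - <<'E'
from h import *
im,C=shoot('wrist','w25.png');T=tool();print(T[0],telemetry.get_obs()['tool_rot'])
lid(im,C,T,.062,.018,[.473,-.007])
h=cv2.cvtColor(im,cv2.COLOR_BGR2HSV)
m=cv2.inRange(h,(12,40,150),(35,140,255));m[262:]=0
for c in sorted(cv2.findContours(m,0,1)[0],key=cv2.contourArea)[-2:]: print(cv2.contourArea(c),cv2.boundingRect(c),mar(c,C,.018))
E
```

```text
[ 0.476  -0.0204  0.1832] [179.8578   0.0166  93.009 ]
cap [246.9948 172.2396] (234, 135, 27, 75) [467.9768  -4.9336  81.4239  28.7635 -87.0209] to [15.8916 -7.2295]
cap [242.5404 236.1704] (191, 233, 111, 22) [470.7884 -88.9651 127.3582  27.4238   2.9172] to [-68.1717  -8.8329]
16085.0 (179, 96, 150, 166) [478.0871 -31.9392 214.7093 173.9525 -87.2222]
23725.0 (75, 0, 133, 262) [347.7715   8.9656 314.2567 140.3718  89.7601]
```

Request:
{"fn": "arm_command", "kwargs": {"series": "15.5 -7.2 0 0 0;0 0 20 0 0;0 0 35 0 0;0 0 38 0 0;0 0 35 0 0;0 0 18 0 0;0 0 7 0 0;0 0 0 0 0;0 0 0 0 0;0 0 0 0 0", "squeeze": 45}}

```text
time_s: 43.97
tool_pos: [0.4687, -0.0055, 0.0306]
tool_rot: [179.8, 0.0, 93.0]
force: [-0.2, 1.6, 0.1]
grip_width: 0.0868
grasp_force: 0.0
```

Run:
```python
from h import *
im,C=shoot('wrist','w26.png');T=tool();print(T[0],telemetry.get_obs()['tool_rot'],telemetry.get_obs()['force'])
lid(im,C,T,.062,.018,T[0][:2]);print(proj(C,[np.r_[T[0][:2],.062]]))
```

```text
[ 0.4686 -0.0056  0.0306] [179.7968   0.048   92.9759] [ 0.8285  0.592  -0.3561]
cap [252.2769 224.5375] (225, 181, 56, 81) [466.7476  20.7952  45.6758  28.8309 -87.2526] to [26.4339 -0.4587]
[[253.2495 266.6795]]
```

Well centred; grip, lift, and check the lid's pose in hand.

Request:
{"fn": "arm_command", "kwargs": {"series": "0 0 0 0 255;0 0 0 0 255;0 0 0 0 255;0 0 0 0 255;0 0 0 0 255;0 0 0 0 255;0 0 0 0 255;0 0 0 0 255;0 0 0 0 255;0 0 0 0 255;0 0 0 0 255;0 0 0 0 255"}}

```text
time_s: 45.02
tool_pos: [0.467, -0.0056, 0.0286]
tool_rot: [180.0, -0.0, 93.0]
force: [1.7, -0.1, -0.3]
grip_width: 0.0278
grasp_force: 44.3
```

Request:
{"fn": "arm_command", "kwargs": {"series": "0 0 -5 0 255;0 0 -15 0 255;0 0 -30 0 255;0 0 -35 0 255;0 0 -35 0 255;0 0 -35 0 255;0 0 -25 0 255;0 0 -15 0 255;0 0 0 0 255;0 0 0 0 255;0 0 0 0 255"}}

```text
time_s: 45.93
tool_pos: [0.4656, -0.0056, 0.222]
tool_rot: [-179.8, -0.0, 93.0]
force: [-0.5, 0.2, -3.6]
grip_width: 0.0276
grasp_force: 44.3
```

```bash
cat >> h.py <<'E'
def lidquad(im,C,T,dz):
    """pale lid top in hand, dz below the TCP: corners' tool-frame centre"""
    h=cv2.cvtColor(im,cv2.COLOR_BGR2HSV); m=cv2.inRange(h,(12,25,185),(35,135,255)); m[262:]=0
    c=max(cv2.findContours(m,0,1)[0],key=cv2.contourArea); r=cv2.approxPolyDP(cv2.convexHull(c),6,True).reshape(-1,2)
    w=(onz(C,r,T[0][2]-dz)-T[0])@T[1]*1000; print(cv2.contourArea(c)); print(np.c_[r,w])
E
python3 - <<'E'
from h import *
o=telemetry.get_obs();print(o['force'],o['grip_width'])
im,C=shoot('wrist','w27.png');T=tool();print(T[0],o['tool_rot'])
lidquad(im,C,T,.0126)
print('to',to([.5593,.261],T))
E
```

```text
[-0.4724  0.1564 -3.6028] 0.027573923054550788
[ 0.4655 -0.0056  0.2217] [-179.8357   -0.017    92.9849]
25633.0
[[381.     119.      77.0289  79.8113  12.3641]
 [362.     242.      -8.4699  78.3765  12.3229]
 [304.     252.     -16.6275  37.0863  12.4621]
 [204.     252.     -16.6707 -35.9004  12.7159]
 [145.     241.      -7.745  -77.9067  12.8669]
 [128.     118.      77.6983 -77.92    12.913 ]]
to [261.3843 107.5515]
```

Request:
{"fn": "arm_command", "kwargs": {"series": "10 4 0 0 255;20 8 0 0 255;30 12.3 0 0 255;35 14.3 0 0 255;35 14.3 0 0 255;35 14.3 0 0 255;35 14.3 0 0 255;30 12.3 0 0 255;18 7.4 0 0 255;10 4 0 0 255;4 1.8 0 0 255;0 0 0 0 255;0 0 0 0 255;0 0 0 0 255"}}

```text
time_s: 47.15
tool_pos: [0.5602, 0.2594, 0.2234]
tool_rot: [-180.0, 0.1, 92.8]
force: [-0.4, -0.6, -2.4]
grip_width: 0.0281
grasp_force: 44.3
```

Run:
```python
from h import *
o=telemetry.get_obs();print(o['force'],o['grip_width'],o['tool_rot'])
im,C=shoot('wrist','w28.png');T=tool();print(T[0],'to',to([.5593,.261],T))
lidquad(im,C,T,.0126)
h=cv2.cvtColor(im,cv2.COLOR_BGR2HSV)
for c in(215,300):print([tuple(map(int,x)) for x in h[60:125:3,c]])
```

```text
[-0.4184 -0.6042 -2.4039] 0.028134465700017854 [-179.9851    0.107    92.8445]
[0.5603 0.2595 0.2236] to [ 1.5347 -0.9283]
25462.0
[[380.     119.      76.9327  78.7412  12.4856]
 [363.     241.      -7.6168  78.6416  12.6232]
 [304.     252.     -16.5125  36.7891  12.6319]
 [205.     252.     -16.4534 -35.2591  12.622 ]
 [145.     241.      -7.4941 -77.7919  12.6015]
 [129.     118.      77.5998 -77.1112  12.4631]]
[(15, 129, 142), (15, 127, 143), (16, 128, 140), (16, 128, 139), (15, 130, 139), (16, 128, 140), (16, 130, 139), (16, 131, 140), (14, 129, 140), (16, 130, 139), (16, 130, 139), (15, 128, 141), (15, 131, 138), (19, 143, 192), (20, 147, 205), (20, 150, 204), (20, 147, 205), (20, 148, 204), (19, 146, 205), (19, 149, 202), (19, 92, 221), (19, 92, 221)]
[(15, 133, 109), (16, 122, 119), (16, 125, 120), (16, 131, 123), (16, 128, 126), (15, 126, 128), (16, 131, 128), (15, 127, 131), (16, 129, 128), (15, 133, 130), (15, 129, 132), (15, 132, 131), (16, 129, 132), (19, 147, 210), (19, 148, 205), (19, 146, 205), (19, 147, 205), (19, 147, 205), (19, 147, 205), (19, 148, 205), (18, 95, 195), (18, 95, 196)]
```

Request:
{"fn": "arm_command", "kwargs": {"series": "1 -1.2 0 0 255;0 0 10 0 255;0 0 20 0 255;0 0 18 0 255;0 0 9 0 255;0 0 3 0 255;0 0 0 0 255;0 0 0 0 255;0 0 0 0 255"}}

```text
time_s: 47.95
tool_pos: [0.5594, 0.263, 0.1648]
tool_rot: [179.9, -0.0, 93.0]
force: [0.3, 0.3, -2.3]
grip_width: 0.0279
grasp_force: 44.3
```

Request:
{"fn": "arm_command", "kwargs": {"series": "0 0 1.5 0 255;0 0 1.5 0 255;0 0 0 0 255;0 0 0 0 255"}}

```text
time_s: 48.28
tool_pos: [0.5588, 0.2625, 0.1607]
tool_rot: [180.0, 0.0, 93.0]
force: [0.1, 0.1, -2.2]
grip_width: 0.0277
grasp_force: 44.3
```

Request:
{"fn": "arm_command", "kwargs": {"series": "0 0 1 0 255;0 0 1 0 255;0 0 0 0 255;0 0 0 0 255"}}

```text
time_s: 48.62
tool_pos: [0.5589, 0.2626, 0.1587]
tool_rot: [180.0, 0.0, 93.0]
force: [-0.0, 0.2, -2.0]
grip_width: 0.0281
grasp_force: 44.3
```

Request:
{"fn": "arm_command", "kwargs": {"series": "0 0 1 0 255;0 0 0.5 0 255;0 0 0 0 255;0 0 0 0 255"}}

```text
time_s: 48.95
tool_pos: [0.5589, 0.2626, 0.1587]
tool_rot: [180.0, 0.0, 93.0]
force: [-2.4, -2.1, 6.3]
grip_width: 0.0276
grasp_force: 44.3
```

Contact. Release, rise, and check.

Request:
{"fn": "arm_command", "kwargs": {"series": "0 0 -0.7 0 255;0 0 0 0 200;0 0 0 0 140;0 0 0 0 80;0 0 0 0 0;0 0 0 0 0;0 0 0 0 0;0 0 0 0 0;0 0 -10 0 0;0 0 -30 0 0;0 0 -40 0 0;-15 0 -35 0 0;-15 0 0 0 0;0 0 0 0 0;0 0 0 0 0;0 0 0 0 0"}}

```text
time_s: 50.28
tool_pos: [0.5596, 0.233, 0.272]
tool_rot: [-179.9, 0.0, 93.0]
force: [-0.6, -0.4, -0.0]
grip_width: 0.0873
grasp_force: 0.0
```

Run:
```python
from h import *
im,C=shoot('wrist','w29.png');T=tool();o=telemetry.get_obs();print(T[0],o['tool_rot'],o['time_s'],o['grip_width'])
lid(im,C,T,.192,.148,[.559,.261])
m=cv2.inRange(cv2.cvtColor(im,cv2.COLOR_BGR2HSV),(12,25,185),(35,160,255));m[262:]=0
c=max(cv2.findContours(m,0,1)[0],key=cv2.contourArea);print(cv2.boundingRect(c),mar(c,C,.148))
s,CS=shoot('side','s6.png');t,CT=shoot('top','t6.png')
for c in blobs(s,(100,120,40),(130,255,255),(200,150,250,200)): print('side hook',cen(c),cv2.boundingRect(c))
# loop apexes from side and top
for P in([.597,-.3125],[.479,-.287]):
    u,v=proj(CS,[*P,.135])[0].astype(int);a,b=proj(CT,[*P,.135])[0].astype(int)
    p=np.argwhere(redmask(s,(u-12,v-14,u+12,v+14)))[:,::-1];q=np.argwhere(redmask(t,(a-8,b-8,a+8,b+8)))[:,::-1]
    print(len(p),len(q),tri((CS,p.mean(0)),(CT,q.mean(0))) if len(p) and len(q) else '')
```

```text
[0.5594 0.2333 0.2717] [-179.8712   -0.003    93.0458] 50.3333 0.08659098679828639
cap [254.5534 167.2991] (238, 124, 34, 88) [559.0228 262.4136  81.0727  29.6122 -87.0442] to [29.0722  1.1498]
cap [234.6532 243.9101] (194, 238, 86, 13) [544.6523 185.5513  85.2897  13.4234   2.994 ] to [-46.918  -17.2843]
(173, 71, 166, 167) [559.2462 261.1973 177.6252 161.4742 -87.5022]
side hook [224.9316 169.2308] (221, 167, 8, 7)
0 0 
8 0
```

Request:
{"fn": "arm_command", "kwargs": {"series": "-20 3 0 0 0;-40 6 0 0 0;-40 6 0 0 0;-40 6 0 0 0;-40 6 0 0 0;-40 6 0 0 0;-40 6 0 0 0;-25 5 0 0 0;-13 2 0 0 0;0 0 0 0 0;0 0 0 0 0;0 0 0 0 0"}}

```text
time_s: 51.43
tool_pos: [0.6216, -0.0587, 0.2728]
tool_rot: [-180.0, -0.1, 93.2]
force: [-0.2, 1.0, 1.0]
grip_width: 0.0871
grasp_force: 0.0
```

Run:
```python
from h import *
im,C=shoot('wrist','w30.png');T=tool();print(T[0])
for c in blobs(im,(100,120,40),(130,255,255),(0,0,512,262),30): print('blue',cen(c),cv2.boundingRect(c),mar(c,C,.173))
s,CS=shoot('side','s7.png')
for c in blobs(s,(100,120,40),(130,255,255),(200,150,250,200)): print('side hook',cen(c),cv2.boundingRect(c))
```

```text
[ 0.6216 -0.0588  0.273 ]
blue [258.5731 153.2609] (244, 138, 31, 31) [624.4719 -17.1897  29.2014  29.0482 -86.7991]
side hook [223.4187 174.208 ] (219, 167, 10, 19)
```

Request:
{"fn": "arm_command", "kwargs": {"series": "-20 -5 -20 0.1 0;-40 -10 -20 0.1 0;-40 -10 0 0.06 0;-40 -10 0 0 0;-40 -10 0 0 0;-40 -8 0 0 0;-30 0 0 0 0;-20 0 0 0 0;-10 0 0 0 0;0 0 0 0 0;0 0 0 0 0;0 0 0 0 0"}}

```text
time_s: 52.53
tool_pos: [0.5281, -0.324, 0.3113]
tool_rot: [180.0, -0.1, 78.3]
force: [0.4, 0.5, -1.2]
grip_width: 0.0874
grasp_force: 0.0
```

Run:
```python
from h import *
im,C=shoot('wrist','w31.png');T=tool();o=telemetry.get_obs();print(T[0],o['tool_rot'])
b=T[1]
for P in([.5970,-.3125],[.479,-.287]):
    u,v=proj(C,[*P,.112])[0].astype(int); print(u,v)
    for c in blobs(im,(20,40,60),(40,255,200),(max(u-40,0),max(v-40,0),u+40,min(v+40,262)),150)[:3]: print(' amber',cen(c),cv2.boundingRect(c),cv2.contourArea(c),onz(C,cen(c),.112)[0])
    p=np.argwhere(redmask(im,(max(u-40,0),max(v-40,0),u+40,min(v+40,262))))[:,::-1]
    if len(p): print(' red',len(p),p.min(0),p.max(0),onz(C,(p.min(0)+p.max(0))/2,.127))
```

```text
[ 0.5281 -0.3241  0.3114] [179.9707  -0.0548  78.3405]
302 153
 red 39 [266 140] [326 166] [[ 0.5873 -0.3079  0.127 ]]
211 152
 red 43 [181 138] [240 172] [[ 0.4791 -0.2881  0.127 ]]
```

Run:
```python
from h import *
im=cv2.imread('pics/w31.png');T=tool();C=cam('wrist',T)
v=cv2.cvtColor(im,cv2.COLOR_BGR2HSV)[...,2]
for c in(255,260): 
    on=[r for r in range(120,230) if v[r,c]>200]; print(c,on)
for u in(302,211):
    p=np.argwhere(redmask(im,(u-16,125,u+16,200)))[:,::-1]
    for r in np.unique(p[:,1])[::2]: print(r,p[p[:,1]==r][:,0].tolist(),end=' ')
    e=[p[p[:,1].argmin()],p[p[:,1].argmax()]]; w=(onz(C,e,.122)-T[0])@T[1]*1000; print('\nends tool x',w[:,0],'mid',w[:,0].mean(),onz(C,e,.122).mean(0))
for r in(160,170): print(((onz(C,[256,r],.062)-T[0])@T[1]*1000)[0])
```

```text
255 [135, 136, 137, 138, 139, 140, 141, 142, 143, 144, 145, 146, 147, 148, 149, 150, 151, 152, 153, 154, 179, 180, 190, 191, 192, 193, 194, 195, 196, 197, 198, 199, 200]
260 [135, 136, 137, 138, 139, 140, 141, 142, 143, 144, 145, 146, 147, 148, 149, 150, 151, 152, 153, 154, 178, 179, 180, 181, 190, 191, 192, 193, 194, 195, 196, 197, 198, 199, 200]
140 [301, 302] 142 [303] 144 [303] 146 [303, 304] 148 [304] 150 [304] 152 [304, 305] 154 [304, 305] 156 [304] 158 [303] 160 [300, 301, 302] 166 [298] 
ends tool x [43.441   9.4723] mid 26.456676784383646 [ 0.5922 -0.3101  0.122 ]
138 [210, 211] 140 [210, 211] 142 [209, 210] 144 [209, 210] 146 [209] 148 [208, 209] 150 [208, 209] 152 [208, 209] 154 [209] 156 [209] 158 [210, 211, 212] 164 [211] 
ends tool x [46.0567  2.822 ] mid 24.439340558144337 [ 0.4736 -0.2877  0.122 ]
[  6.0474   3.7772 249.3581]
[ -9.6678   3.8039 249.3431]
```

```bash
python3 -c "
from cell import env
print(env.sign_off())"
```

```text
the job is handed in; nothing more can be done
None
```

The job is handed in: both queen cages that were there (in well1 and well4) stand upright on the bar, about 2 mm or less off its middle line, the hook hangs back in its rest, and the lid is square on the block, by the last camera check; sign-off gave no verdict.

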